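Reload the box-labelling station

TASK

Get the labelling station ready for the next stack of archive boxes: roll the guide open with its thumbwheel, drop the spent core into the waste carton, lay the new label roll on its side across the cradle's rollers, and roll the guide in again until it holds the roll snugly against the fixed cheek. Lay every marker that is on the table across the two rails, each over a free pair of spring clips, and press it down until it snaps fully home. Move the guide with its wheel only, never by pushing the plate, and leave the other desk things where they are.

Things in the scene. Friction and masses are not known exactly. Their poses are not given: they have to be found in the camera images.
- station: Fixed label dispenser on a grey plate 170 (x) x 350 (y) x 10 mm. Origin: centre of its underside on the table; z up, front -x (to the robot), left +y. Right half: roll cradle between dark fixed cheek and green guide; steel tear bar in front of it (x = -46, top 38 mm). Left half: two aluminium rails along y (x = -40 and 40, tops 30 mm high) with four pairs of blue spring clips, open upwards.
- cheek_face (a point): On the inner face (to -y) of the fixed cheek (44 mm long, top 70 mm up): x 20, y -35, z 47.4 mm in the station's frame; axes as the station. The cradle is two 10 mm steel rollers along y, 15 mm either side of this x, tops 23 mm up, from the cheek to y = -131. A roll that is home lies across both, its axis along y through this point, on its -y side.
- guide: Green sliding guide plate, 44 (x) x 4 (y) x 56 mm, top 70 mm up, facing the fixed cheek. Origin: on its inner face (to +y), 42 mm up; axes as the station. It runs along y on a delicate rack driven by the thumbwheel and stays where it is left. Gripper pushing the plate with over 5 N is a fault (the guide may press on the roll as the wheel closes it).
- gap (a joint): How far the guide is open beyond its closed end, in m: 0 to 0.042. The clear gap between fixed cheek and guide is 0.030 m plus this value (at most 0.072), and changes by 0.008 m per radian of the thumbwheel. It starts at 0 to 0.005, too narrow for any new roll.
- thumbwheel (a joint): Angle of the thumbwheel (rad), 0 to 5.25; grows as the wheel's top is rolled to -y (station frame), which opens the guide: 20 mm of rim travel is 1 rad and moves the guide 8 mm the same way. It takes about 1 N at the rim while nothing blocks the guide; a fingertip pressed on it with 3 to 8 N carries it by friction.
- wheel_top (a point): Top of the black ribbed thumbwheel (40 mm diameter, 12 mm wide, axis along x) at the station's front right: x -68, y -83, z 50 mm in its frame; axes as the station. Only its top 6 mm stands out of the grey housing (30 x 66 mm, top 44 mm up), so it cannot be pinched and turned: drag a fingertip over its top along y, stroke by stroke.
- core: Spent cardboard core of the last roll, 28 mm diameter, 28 mm long, 20 g. Origin: its centre; its axis is its own y. It starts lying across the cradle's rollers between cheek and guide, its centre 30 mm above the table.
- carton: Open cardboard waste carton, 120 (x) x 130 (y) x 70 mm high, walls 4 mm, fixed. Origin: centre of its underside on the table; inner floor 4 mm up.
- roll38: New white label roll, 56 mm diameter, 38 mm wide (its length along its axis), about 87 g. Origin: its centre; its own z is its axis. It starts standing on end on the table (z up). Exactly one of the three rolls (38 white, 46 yellow, 54 orange) is there; the others are None.
- roll46: New yellow label roll, 56 mm diameter, 46 mm wide (its length along its axis), about 106 g. Origin: its centre; its own z is its axis. It starts standing on end on the table (z up). Exactly one of the three rolls (38 white, 46 yellow, 54 orange) is there; the others are None.
- roll54: New orange label roll, 56 mm diameter, 54 mm wide (its length along its axis), about 124 g. Origin: its centre; its own z is its axis. It starts standing on end on the table (z up). Exactly one of the three rolls (38 white, 46 yellow, 54 orange) is there; the others are None.
- marker0: Marker pen with red cap, lying on the table: white round body 16 mm diameter, 130 mm long, with 17 mm square anti-roll collars on the last 10 mm at both ends, 25 g. Origin: its centre (8.5 mm up); its own x runs along it, cap to +x (either way round will do). Two to four of the markers are there; the others are None.
- marker1: Marker pen with blue cap, lying on the table: white round body 16 mm diameter, 130 mm long, with 17 mm square anti-roll collars on the last 10 mm at both ends, 25 g. Origin: its centre (8.5 mm up); its own x runs along it, cap to +x (either way round will do). Two to four of the markers are there; the others are None.
- marker2: Marker pen with green cap, lying on the table: white round body 16 mm diameter, 130 mm long, with 17 mm square anti-roll collars on the last 10 mm at both ends, 25 g. Origin: its centre (8.5 mm up); its own x runs along it, cap to +x (either way round will do). Two to four of the markers are there; the others are None.
- marker3: Marker pen with black cap, lying on the table: white round body 16 mm diameter, 130 mm long, with 17 mm square anti-roll collars on the last 10 mm at both ends, 25 g. Origin: its centre (8.5 mm up); its own x runs along it, cap to +x (either way round will do). Two to four of the markers are there; the others are None.
- clip0 (a point): Centre of a marker seated in clip pair 0: x 0, y 8, z 38 mm in the station's frame; axes as the station (the marker lies along x). Blue clips 12 mm wide stand at x = -40 and 40; their sprung lips (tops 49 mm up, mouth 12 mm) spread as the marker is pressed straight down, 6 to 15 N in all, and snap over it. Between the rails (x -34 to 34) fingers have room.
- clip1 (a point): Centre of a marker seated in clip pair 1: x 0, y 56, z 38 mm in the station's frame; axes as the station (the marker lies along x). Blue clips 12 mm wide stand at x = -40 and 40; their sprung lips (tops 49 mm up, mouth 12 mm) spread as the marker is pressed straight down, 6 to 15 N in all, and snap over it. Between the rails (x -34 to 34) fingers have room.
- clip2 (a point): Centre of a marker seated in clip pair 2: x 0, y 104, z 38 mm in the station's frame; axes as the station (the marker lies along x). Blue clips 12 mm wide stand at x = -40 and 40; their sprung lips (tops 49 mm up, mouth 12 mm) spread as the marker is pressed straight down, 6 to 15 N in all, and snap over it. Between the rails (x -34 to 34) fingers have room.
- clip3 (a point): Centre of a marker seated in clip pair 3: x 0, y 152, z 38 mm in the station's frame; axes as the station (the marker lies along x). Blue clips 12 mm wide stand at x = -40 and 40; their sprung lips (tops 49 mm up, mouth 12 mm) spread as the marker is pressed straight down, 6 to 15 N in all, and snap over it. Between the rails (x -34 to 34) fingers have room.
- stamp: Bystander, to be left where it is: blue and white self-inking stamp, 58 x 30 x 77 mm. Origin: centre of its underside.
- stapler: Bystander, to be left where it is: black stapler, 150 x 36 x 45 mm. Origin: centre of its underside.
- ink_pad: Bystander, to be left where it is: flat dark ink-pad tin, 70 x 110 x 16 mm. Origin: centre of its underside.
- packing_tape: Bystander, to be left where it is: roll of tan packing tape lying flat, 96 mm across, 48 mm high. Origin: centre of its underside.

How it is judged:
By the outcome, as a careful person would: the job done as asked, in the order asked, and still so for the second after the job is handed in, with the robot touching nothing.
Of roll38, roll46, roll54 only 1 to 1 are there at a start; the rules pass over those that are not, and their reading is None.
Of marker0, marker1, marker2, marker3 only 2 to 4 are there at a start; the rules pass over those that are not, and their reading is None.
At some moment in a run one of marker0, marker1, marker2, marker3, roll38, roll46, roll54 may be knocked a few centimetres aside while the robot is not near it.
It also fails if it takes over 208 s, if anything falls off the work surface, if the arm or the gripper's body presses on something with over 40 N, if the wrist force passes 120 N, or if a joint passes its speed limit or range.

ROBOT

A 6-joint arm with a two-finger parallel gripper is mounted at the origin on the work surface. World frame = base frame: x ahead of the robot, y to its left, z up, the work surface at z = 0. Lengths are in mm, angles in rad, forces in N, time in s.
With the tool pointing down it reaches from about 375 to 925 mm from the base axis. Payload 5.7 kg.
Tool frame: the origin (TCP) lies at the very end of the fingers, on their centre line; the grasp point (between the pads) lies 19 mm behind it; z points along the fingers, y is the direction in which the jaws open and shut (so a half turn about z gives the same grasp; the last joint's range is limited). The gripper opens to 88 mm and grips with 3 to 60 N. Pads are 20 mm wide; open, the fingers measure 115 mm over their backs; the gripper's body (75 mm by 178 mm) begins 61 mm behind the grasp point.
Start: joints at [-1.455, 0.359, 1.51, -0, 1.272, -0.115], TCP at [137.241, -584.061, 222.623] pointing down, gripper open.
Joint ranges: [-2.97, 2.97], [-1.01, 2.36], [0.21, 2.38], [-0.96, 4.11], [0.2, 2.71], [-2.98, 2.98]. Speed limits (rad/s): [2.39, 2.39, 3.14, 3.14, 3.14, 3.14].

INTERFACE

Orientations are given as a unit quaternion [w, x, y, z].
In Python, from rig import bot, camera, camera_model, hand_in, look_for, tip_of gives the robot as it stands. The module is installed in compiled form; this text tells all that it offers.
- The arm moves only by the tool apply_moves, never from a script. Its argument "increments" is a list that holds one entry, the list of rows, each a list of 6 numbers: the shift along the world's x, y, z normalised to -1 to 1, where 1 is 60 mm, then the turn, a rotation vector about the world's x, y, z normalised to -1 to 1, where 1 is 0.1 rad. In form: [[[x, y, z, ax, ay, az], ...]]. A call has 1 to 8 rows; each row shifts and turns the commanded pose from where the row before left it; what a row does not reach is not made up. A row lasts 1/8 s, in which the tool goes at most 62.5 mm and 10.7 degrees, less where a joint would pass 70% of its speed; a pose out of reach is approached as far as the arm can. A call with a number of a shift or a turn outside -1 to 1 is refused whole. A call with a gripper value outside its range is refused whole. "hand" is the gripper's target within -1 to 1 (shut at 1, half-way at 0, fully open at -1), set as the call begins (left out, the last holds). The fingers move at their own pace and stop on an object; "force" is the grip in N (left out, the last holds). Time passes only in rows, so rows that do not move let the fingers close. It gives the time, the measured TCP pose, the force and the opening at its end, in the units of the state.
- bot.observe(): the state, without advancing time (a new reading comes with each control period).
- camera(name): name is "scene" or "top"; returns the picture (420x560x3 uint8, red, green, blue); there is no depth.
- camera_model(name): a dict with "vertical_fov" (degrees; the focal length in pixels is half the picture's height over the tangent of half this angle, whatever the lens; pixels are square), "cx", "cy" (the principal point, pixels), "k1" (the pictures are not rectified: a ray, as slopes to the right and down, at radius r is drawn at 1 + k1 r^2 times it, then the intrinsics apply), "R" (3x3) and "t" (3): a world point X has camera coordinates R X + t. Camera axes: x right, y down, z forward; pixel columns grow to the right and rows downward; lengths in mm; the calibration is good to about 2 mm. A picture is of the moment at which its call begins. camera_model takes no time and is no camera call.
- hand_in(): hands the job in, once; it reports no verdict.
Trained networks look in the newest picture that a camera, given by its name, has taken for a name from the list of things; names that differ only in an ending like _2 or _b are one class to them, and where a whole thing is asked for, a point or a joint stands for the part that bears it (a point fixed in the world has none). Each returns a list of dicts, best first, with "score" (0 to 1); they miss things now and then, are a little off and sometimes report something else, mostly with a low value. They report only what shows in the picture. A call takes as long as a camera call.
- look_for(name, camera): "extent" ([left, top, right, bottom] in pixels, round what is visible of it).
- tip_of(name, camera): "at" ([column, row] in pixels: a listed point, or the origin of a listed thing).
The state is a dict: "time_s": time; "joints": joint angles; "qd": joint speeds; "joint_torque": joint torques, N m; "tool_pos": TCP position; "ee_rot": TCP orientation; "ft_force": force on the tool from outside, world axes, zero at the start; "ft_torque": the same for the moment, N m; "gripper_width": finger opening in mm.
Only numpy, scipy, OpenCV 4.12 (cv2) and the standard library are available. Lean on these libraries where they do the work, as an engineer would, in place of code of your own. Each camera call takes 0.05 s, during which the arm holds its last target. There are 200 camera calls.

## Working session

There is one attempt and no reset: what is moved stays moved. The work goes in short steps, Python scripts to look and compute and a tool call to move; the robot and the scene stay as the last step left them, time stands still between calls to the robot, and variables do not carry over. Pictures are saved under pics/ and viewed, about 12 in all and at most 16, crops included, and the job is handed in when it is done.

Besides the shell and the picture viewer there is one more tool, called after "Call:" as name(argument=value, ...) on one line, values as JSON. apply_moves: Moves the arm, as the interface text tells. Scaled input: -1 to 1 covers 60 mm each way for a shift and 0.1 rad each way for a turn. Its arguments: {"type":"object","properties":{"increments":{"type":"array","items":{"type":"array","items":{"type":"array","items":{"type":"number","minimum":-1,"maximum":1}}}},"hand":{"type":"number"},"force":{"type":"number"}},"required":["increments"]}

```bash
mkdir -p pics
cat > h.py <<'E'
import numpy as np, cv2
from rig import bot, camera, camera_model, look_for, tip_of, hand_in
def K(n):
    m=camera_model(n); f=210/np.tan(np.radians(m["vertical_fov"])/2); return m,f,np.array(m["R"]),np.array(m["t"])
def ray(n,px):
    m,f,R,t=K(n); d=np.array([(px[0]-m["cx"])/f,(px[1]-m["cy"])/f]); u=d.copy()
    for _ in range(30): u=d/(1+m["k1"]*(u@u))
    return -R.T@t, R.T@np.array([u[0],u[1],1])
def at(n,px,z):
    o,d=ray(n,px); return o+d*(z-o[2])/d[2]
def proj(n,X):
    m,f,R,t=K(n); c=R@np.array(X,float)+t; u=c[:2]/c[2]; u=u*(1+m["k1"]*(u@u)); return np.array([m["cx"]+f*u[0],m["cy"]+f*u[1]])
def snap(n,name=None):
    im=camera(n)
    if name: cv2.imwrite("pics/"+name+".png",cv2.cvtColor(np.asarray(im),cv2.COLOR_RGB2BGR))
    return im
E
python3 - <<'E'
from h import *
np.set_printoptions(precision=1,suppress=True)
for c in("top","scene"):
    snap(c,c+"0"); m,f,R,t=K(c); print(c,m["vertical_fov"],m["k1"],-R.T@t,R[2])
Z=dict(station=0,cheek_face=47.4,guide=42,wheel_top=50,core=30,carton=0,roll38=19,roll46=23,roll54=27,marker0=8.5,marker1=8.5,marker2=8.5,marker3=8.5,clip0=38,clip3=38,stapler=0,stamp=0,ink_pad=0,packing_tape=0)
for n,z in Z.items():
  for c in("top","scene"):
    for r in tip_of(n,c)[:1]: print(n,c,round(r["score"],2),np.array(r["at"]),at(c,r["at"],z)[:2])
o=bot.observe(); print(o)
E
```

```text
top 50.406072432622224 -0.046475018383151684 [ 395.8  -33.8 1184.8] [ 0.1 -0.  -1. ]
scene 52.20966845535724 -0.005126876625581101 [ 950.6  460.6 1172.5] [-0.3 -0.4 -0.9]
station top 0.72 [267.6 168.8] [638.    0.1]
station scene 0.65 [246.2 259.3] [629.7  -9.2]
cheek_face top 0.58 [281.3 159.2] [654.  -36.6]
cheek_face scene 0.83 [233.4 253. ] [657.7 -30.6]
guide top 0.39 [294.3 156. ] [664.1 -70.5]
guide scene 0.69 [225.  247.8] [664.1 -62.8]
wheel_top top 0.9 [301.1 188.7] [576.5 -88.1]
wheel_top scene 0.88 [242.6 221.6] [570.3 -93.8]
core scene 0.51 [228.5 249.1] [655.9 -58. ]
carton top 0.85 [128.5 190.9] [574.7 372.5]
carton scene 0.71 [349.2 340.4] [576.3 363.9]
roll38 top 0.87 [402.4 213.4] [ 517.7 -358.4]
roll38 scene 0.52 [208.3 165.9] [ 506.4 -356.2]
roll46 top 0.87 [402.4 213.4] [ 517.3 -357.2]
roll46 scene 0.52 [208.3 165.9] [ 508.  -353.4]
roll54 top 0.87 [402.4 213.4] [ 516.9 -356.1]
roll54 scene 0.52 [208.3 165.9] [ 509.5 -350.6]
marker0 top 0.71 [121.8 249.8] [417.1 380.2]
marker0 scene 0.8 [346.6 258.4] [404.6 191.8]
marker1 top 0.71 [121.8 249.8] [417.1 380.2]
mark
[... 463 characters left out ...]
8 [258.9 153.1] [ 331.  -296.8]
stamp top 0.71 [166.1 146.2] [698.1 276.2]
stamp scene 0.84 [295.9 345.6] [694.5 277.8]
ink_pad top 0.95 [158.6 294.1] [302.7 281.5]
ink_pad scene 0.56 [391.5 262.8] [310.4 289.5]
packing_tape top 0.63 [436.1 183.6] [ 601.9 -458.5]
packing_tape scene 0.82 [173.2 166. ] [ 590.2 -449.9]
{'time_s': 2.0, 'joints': array([-1.5,  0.4,  1.5,  0. ,  1.3, -0.1]), 'qd': array([ 0.,  0.,  0., -0.,  0., -0.]), 'joint_torque': array([ -0. , -51.5, -27.1,   0.1,   0. ,  -0. ]), 'tool_pos': array([ 137.3, -584.1,  222.6]), 'ee_rot': array([-0. ,  1. ,  0.1,  0. ]), 'ft_force': array([-0.1, -0.8,  0.2]), 'ft_torque': array([ 0., -0.,  0.]), 'gripper_width': 87.39091777372079}
```

View pictures.

Run:
```python
import cv2,numpy as np
a=cv2.imread("pics/top0.png");cv2.imwrite("pics/top0b.png",cv2.resize(a,(800,600),interpolation=cv2.INTER_CUBIC))
a=cv2.imread("pics/top0.png")[130:215,190:330];cv2.imwrite("pics/top0s.png",cv2.resize(a,(798,485),interpolation=cv2.INTER_CUBIC))
a=cv2.imread("pics/scene0.png");cv2.imwrite("pics/scene0b.png",cv2.resize(a,(800,600),interpolation=cv2.INTER_CUBIC))
```

```text
(no output)
```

View pics/top0b.png

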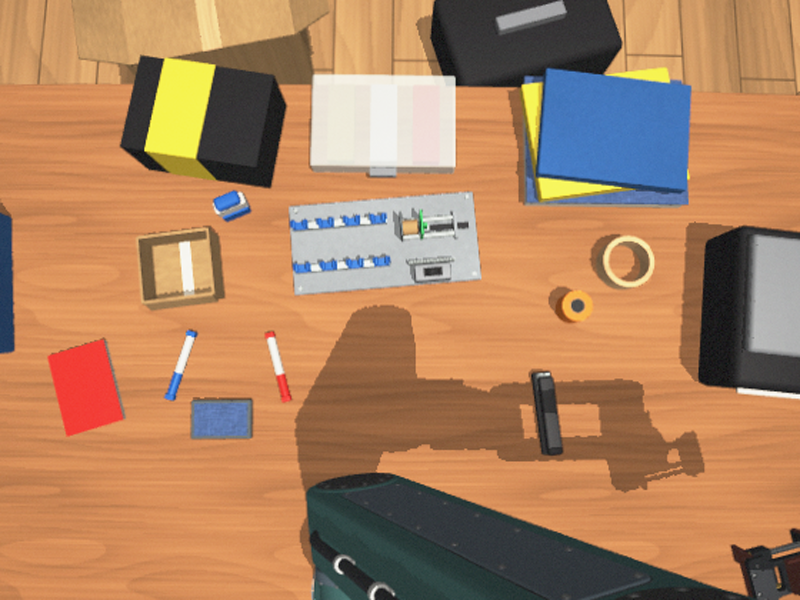

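View pics/top0s.png

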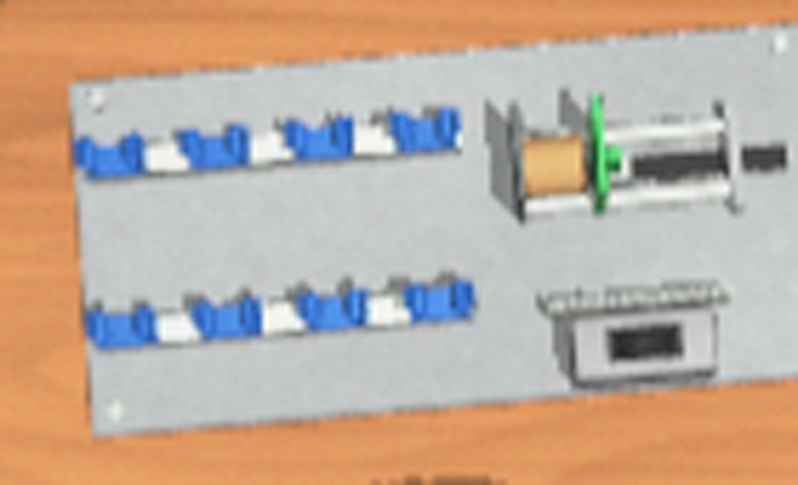

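View pics/scene0b.png

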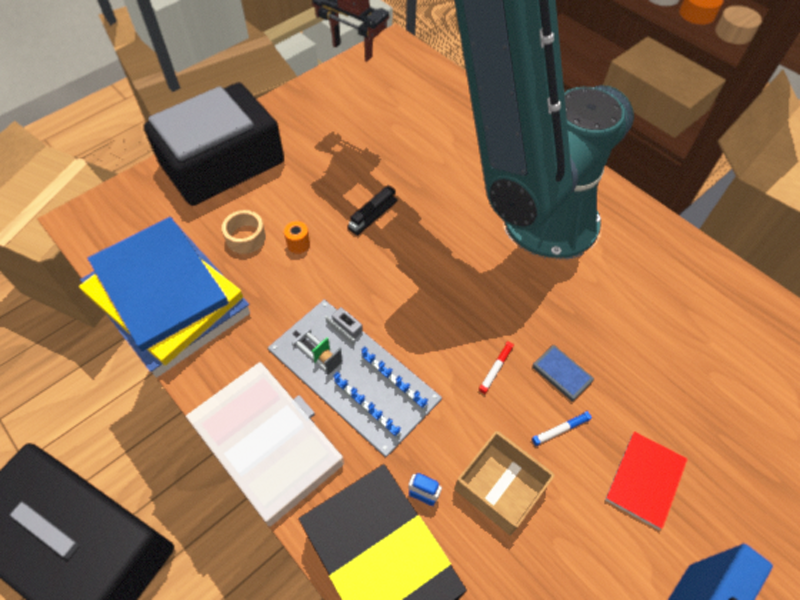

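```bash
cat >> h.py <<'E'
def rect(im,n,z,x0,x1,y0,y1,s=2):
    "ortho view of plane z: rows go -x, cols go -y, s px/mm"
    h=int((x1-x0)*s);w=int((y1-y0)*s); m,f,R,t=K(n)
    v,u=np.mgrid[0:h,0:w]; X=np.stack([x1-v/s,y1-u/s,np.full(u.shape,z)],-1)
    c=X@R.T+t; q=c[...,:2]/c[...,2:]; q=q*(1+m["k1"]*(q**2).sum(-1,keepdims=True))
    return cv2.remap(np.asarray(im),(m["cx"]+f*q[...,0]).astype(np.float32),(m["cy"]+f*q[...,1]).astype(np.float32),cv2.INTER_LINEAR)
def blob(mask,x1,y1,s=2,close=5):
    mask=cv2.morphologyEx(mask.astype(np.uint8),cv2.MORPH_CLOSE,np.ones((close,close)))
    cs=cv2.findContours(mask,0,2)[0]; c=max(cs,key=cv2.contourArea)
    P=np.stack([x1-c[:,0,1]/s,y1-c[:,0,0]/s],-1).astype(np.float32)
    return P,cv2.minAreaRect(P)
E
python3 - <<'E'
from h import *
np.set_printoptions(precision=1,suppress=True)
for c in("top","scene"):
    im=cv2.cvtColor(cv2.imread(f"pics/{c}0.png"),cv2.COLOR_BGR2RGB)
    for nm,z,b in(("plate",10,(500,780,-230,230)),("red",8.5,(340,490,130,240)),("blue",8.5,(340,490,280,430)),("roll",54,(450,570,-410,-290))):
        r=rect(im,c,z,*b); hsv=cv2.cvtColor(r,cv2.COLOR_RGB2HSV)
        H,S,V=hsv[...,0],hsv[...,1],hsv[...,2]
        if nm=="plate": M=(S<70)|((H>95)&(H<130))
        elif nm=="roll": M=(S>190)&(V>150)
        elif nm=="blue": M=((S<60)&(V>130))|((H>95)&(H<130)&(S>100))
        else: M=((S<60)&(V>130))|(((H<6)|(H>172))&(S>120))
        P,rc=blob(M,b[1],b[3],close=9); box=cv2.boxPoints(rc)
        print(c,nm,"ctr",np.array(rc[0]),"size",np.array(rc[1]),"ang",round(rc[2],1)); print(box.tolist() if nm=="plate" else "")
        if nm in("red","blue"):
            C=(H>95)&(H<130)&(S>100) if nm=="blue" else ((H<6)|(H>172))&(S>120)
            print(" cap",np.array(blob(C,b[1],b[3])[1][0]))
        cv2.imwrite(f"pics/r_{c}_{nm}.png",cv2.cvtColor(r,cv2.COLOR_RGB2BGR))
E
```

```text
top plate ctr [634.3  -3.2] size [170.5 349.9] ang 5.4
[[532.9874267578125, 163.00128173828125], [565.916748046875, -185.35614013671875], [735.703125, -169.30667114257812], [702.7738037109375, 179.05075073242188]]
top red ctr [401.9 189. ] size [131.7  18.9] ang 15.8

 cap [363.5 177.4]
top blue ctr [402.4 368.4] size [ 22.3 134.1] ang 73.6

 cap [363.6 378.6]
top roll ctr [ 495.1 -331.6] size [34.6 10.7] ang 44.4

scene plate ctr [628.4  -2.7] size [181.7 350.5] ang 5.3
[[521.8169555664062, 163.4830780029297], [554.0347290039062, -185.54295349121094], [734.9851684570312, -168.83982849121094], [702.7673950195312, 180.1862030029297]]
scene red ctr [401.  189.4] size [130.9  17.6] ang 16.1

 cap [360.5 177.9]
scene blue ctr [401.  366.8] size [ 18.9 131.2] ang 73.3

 cap [361.7 379.4]
scene roll ctr [ 515.1 -344.7] size [72.9 56.9] ang 61.6
```

```bash
cat >> h.py <<'E'
from scipy.spatial.transform import Rotation as Ro
TH=0.0942; S0=np.array([634.3,-3.2,0]); RS=Ro.from_euler("z",TH)
def W(p): return S0+RS.apply(p)
def Rt(jaw,tilt=0):
    "tool down, jaw axis angle in world (mod pi), tilt = rotation about jaw axis"
    y=np.array([np.cos(jaw),np.sin(jaw),0]); z=np.array([0,0,-1.]); M=Ro.from_matrix(np.stack([np.cross(y,z),y,z],1))
    return Ro.from_rotvec(y*tilt)*M
def cur():
    o=bot.observe(); q=o["ee_rot"]; return o,np.array(o["tool_pos"]),Ro.from_quat([q[1],q[2],q[3],q[0]])
def go(pos,R=None,p=None,R0=None):
    o,pc,Rc=cur(); p=pc if p is None else p; R0=Rc if R0 is None else R0
    d=(np.array(pos)-p)/60; r=np.zeros(3) if R is None else (R*R0.inv()).as_rotvec()/0.1
    n=max(np.linalg.norm(d),abs(r).max()); print("tot",np.round(d,3),np.round(r,2),"rows>=",round(n,2),"per",np.round(np.r_[d,r]/max(1,np.ceil(n)),3))
E
python3 - <<'E'
from h import *
np.set_printoptions(precision=3,suppress=True)
o,p,R=cur(); print(R.as_matrix()[:,1], R.as_matrix()[:,0])
jy=TH-np.pi/2
print("wheel",W([-68,-83,50]),"cheek",W([20,-35,47.4]),[W([0,y,38]) for y in(8,56,104,152)])
go(W([-68,-71,75]),Rt(jy))
im=cv2.cvtColor(cv2.imread("pics/top0.png"),cv2.COLOR_BGR2RGB)
for c in("top","scene"):
  im=cv2.cvtColor(cv2.imread(f"pics/{c}0.png"),cv2.COLOR_BGR2RGB)
  for z in(54,0):
    b=(440,590,-440,-280);r=rect(im,c,z,*b);h=cv2.cvtColor(r,cv2.COLOR_RGB2HSV)
    M=(h[...,1]>170)&(h[...,0]<25)&(h[...,2]>140)
    P,rc=blob(M,b[1],b[3],close=31);print(c,z,P.min(0),P.max(0),rc)
E
```

```text
[ 0.229 -0.973 -0.   ] [0.973 0.229 0.   ]
wheel [574.409 -92.228  50.   ] cheek [657.503 -36.164  47.4  ] [array([633.548,   4.765,  38.   ]), array([629.033,  52.552,  38.   ]), array([624.518, 100.339,  38.   ]), array([620.003, 148.126,  38.   ])]
tot [ 7.267  8.396 -2.461] [-0.    0.   -1.37] rows>= 11.37 per [ 0.606  0.7   -0.205 -0.     0.    -0.114]
top 54 [ 482.5 -379. ] [ 540.5 -313. ] ((509.87298583984375, -348.7447814941406), (57.15769577026367, 63.08900833129883), 65.85445404052734)
top 0 [ 486.5 -395.5] [ 547.5 -326. ] ((515.248291015625, -363.5839538574219), (59.97828674316406, 66.74632263183594), 64.61209106445312)
scene 54 [ 480.5 -383.5] [ 560. -280.] ((522.5924682617188, -333.24993896484375), (106.4333724975586, 62.262672424316406), 59.58892059326172)
scene 0 [ 457.5 -424. ] [ 541.5 -322.5] ((499.7000427246094, -372.3500671386719), (107.33126068115234, 65.069580078125), 63.43495178222656)
```

Call:
apply_moves(increments=[[[0.606,0.7,-0.1,0,0,-0.114],[0.606,0.7,-0.1,0,0,-0.114],[0.606,0.7,-0.1,0,0,-0.114],[0.606,0.7,-0.1,0,0,-0.114],[0.606,0.7,-0.2,0,0,-0.114],[0.606,0.7,-0.2,0,0,-0.114],[0.606,0.7,-0.2,0,0,-0.114],[0.606,0.7,-0.2,0,0,-0.114]]], hand=1, force=20)

```text
time_s: 3.0
tool_pos: [429.4, -246.8, 150.6]
ee_rot: [0.0, 0.998, 0.069, 0.0]
ft_force: [0.2, -0.4, 0.6]
gripper_width: 11.3
```

Call:
apply_moves(increments=[[[0.606,0.7,-0.2,0,0,-0.114],[0.606,0.7,-0.2,0,0,-0.114],[0.606,0.7,-0.2,0,0,-0.114],[0.606,0.7,-0.3,0,0,-0.114],[0,0,-0.36,0,0,0],[0,0,0,0,0,0]]])

```text
time_s: 3.75
tool_pos: [572.3, -79.1, 73.5]
ee_rot: [-0.001, 0.999, 0.048, -0.002]
ft_force: [0.2, 0.0, -0.1]
gripper_width: 0.5
```

Run:
```python
from h import *
np.set_printoptions(precision=3,suppress=True)
o,p,R=cur(); print(o["time_s"],p,o["ft_force"],o["joints"],o["gripper_width"])
go(W([-68,-71,50]),Rt(TH-np.pi/2))
```

```text
3.75 [572.346 -79.057  73.499] [ 0.243  0.05  -0.052] [-0.257  0.5    1.707 -0.     0.938  1.219] 0.475563575735794
tot [ 0.016 -0.02  -0.392] [-0.01 -0.04 -0.01] rows>= 0.39 per [ 0.016 -0.02  -0.392 -0.009 -0.036 -0.013]
```

Call:
apply_moves(increments=[[[0.016,-0.02,-0.34,0,0,0],[0,0,-0.03,0,0,0],[0,0,0,0,0,0],[0,0,-0.02,0,0,0],[0,0,0,0,0,0]]])

```text
time_s: 4.38
tool_pos: [574.8, -81.5, 52.2]
ee_rot: [0.0, 0.999, 0.047, 0.0]
ft_force: [0.2, -0.7, 0.3]
gripper_width: 0.4
```

Call:
apply_moves(increments=[[[0,0,-0.025,0,0,0],[0,0,0,0,0,0],[0,0,-0.017,0,0,0],[0,0,0,0,0,0]]])

```text
time_s: 4.88
tool_pos: [574.7, -81.3, 49.4]
ee_rot: [-0.0, 0.999, 0.047, 0.0]
ft_force: [-0.9, 0.1, 3.2]
gripper_width: 0.3
```

Call:
apply_moves(increments=[[[0,0,-0.012,0,0,0],[0,0,0,0,0,0]]])

```text
time_s: 5.12
tool_pos: [574.7, -81.1, 49.1]
ee_rot: [-0.0, 0.999, 0.047, 0.0]
ft_force: [-2.7, 2.3, 8.2]
gripper_width: 0.6
```

Call:
apply_moves(increments=[[[0.004,-0.04,-0.005,0,0,0],[0.009,-0.095,0,0,0,0],[0.009,-0.095,0,0,0,0],[0.009,-0.095,0,0,0,0],[0,0,0,0,0,0]]])

```text
time_s: 5.75
tool_pos: [577.2, -101.8, 49.4]
ee_rot: [0.001, 0.999, 0.047, 0.001]
ft_force: [-2.1, -2.8, 12.1]
gripper_width: 0.4
```

Run:
```python
from h import *
np.set_printoptions(precision=3,suppress=True)
o,p,R=cur(); print(o["time_s"],p,o["ft_force"],RS.inv().apply(p-S0))
im=snap("top","w1"); cv2.imwrite("pics/w1s.png",cv2.resize(im[130:215,250:345,::-1],None,fx=6,fy=6,interpolation=cv2.INTER_CUBIC))
for c in("top","scene"):
    if c=="scene": snap(c)
    for n,z in(("guide",42),("cheek_face",47.4)):
        for r in tip_of(n,c)[:1]: print(n,c,r["score"],RS.inv().apply(at(c,r["at"],z)-S0))
```

```text
5.75 [ 577.158 -101.811   49.408] [-2.092 -2.837 12.122] [-66.164 -92.799  49.408]
cheek_face top 0.95 [ 17.852 -31.55   47.4  ]
guide scene 0.42 [ 15.981 -70.098  42.   ]
cheek_face scene 0.77 [ 20.006 -26.867  47.4  ]
```

View pics/w1s.png

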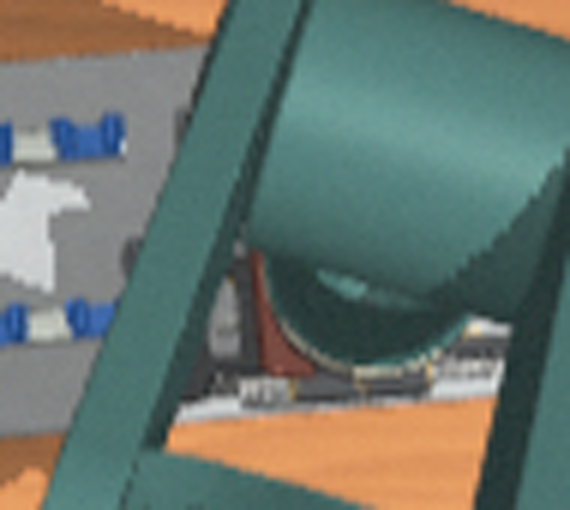

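Call:
apply_moves(increments=[[[0,0,0.1,0,0,0],[-0.06,0.4,0,0,0,0],[0,0,-0.092,0,0,0],[0,0,0,0,0,0],[0.01,-0.11,0,0,0,0],[0.01,-0.11,0,0,0,0],[0.01,-0.11,0,0,0,0],[0.01,-0.11,0,0,0,0]]])

```text
time_s: 7.05
tool_pos: [575.7, -104.3, 49.3]
ee_rot: [0.0, 0.999, 0.047, 0.0]
ft_force: [-0.6, 0.2, 2.3]
gripper_width: 0.4
```

Call:
apply_moves(increments=[[[0,0,0.1,0,0,0],[-0.04,0.43,0,0,0,0],[0,0,-0.104,0,0,0],[0,0,0,0,0,0],[0.01,-0.11,0,0,0,0],[0.01,-0.11,0,0,0,0]]])

```text
time_s: 7.8
tool_pos: [574.4, -90.9, 49.8]
ee_rot: [-0.0, 0.999, 0.047, 0.0]
ft_force: [-5.2, 3.4, 20.0]
gripper_width: 0.4
```

Call:
apply_moves(increments=[[[0.01,-0.11,0,0,0,0],[0.01,-0.11,0,0,0,0]]])

```text
time_s: 8.05
tool_pos: [575.8, -105.1, 49.1]
ee_rot: [0.0, 0.999, 0.047, 0.001]
ft_force: [-0.1, -0.1, 1.0]
gripper_width: 0.6
```

Run:
```python
from h import *
np.set_printoptions(precision=3,suppress=True)
o,p,R=cur(); print(o["time_s"],p,o["ft_force"],RS.inv().apply(p-S0))
im=snap("scene","w2"); cv2.imwrite("pics/w2s.png",cv2.resize(im[200:330,180:320,::-1],None,fx=4,fy=4,interpolation=cv2.INTER_CUBIC))
```

```text
8.05 [ 575.771 -105.071   49.132] [-0.149 -0.052  0.984] [-67.851 -95.915  49.132]
```

View pics/w2s.png

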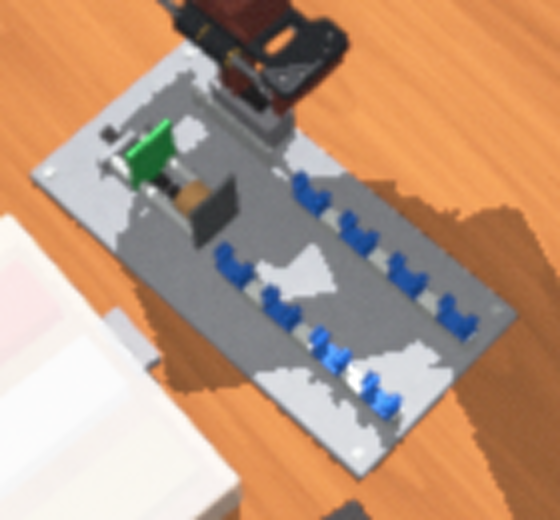

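```bash
cat >> h.py <<'E'
def gap(im,c="scene"):
    h=cv2.cvtColor(np.asarray(im),cv2.COLOR_RGB2HSV); M=((h[...,0]>45)&(h[...,0]<75)&(h[...,1]>110)&(h[...,2]>50)).astype(np.uint8)
    q=proj(c,W([20,-80,45])); yy,xx=np.mgrid[0:420,0:560]; M[np.hypot(xx-q[0],yy-q[1])>40]=0
    ys,xs=np.nonzero(M)
    if not len(xs): return None
    # plate corners at gap g
    best=[]
    for g in np.arange(28,74,.5):
        pts=[proj(c,W([20+a,-35-g-b,z])) for a in(-22,22) for b in(0,4) for z in(14,70)]
        hull=cv2.convexHull(np.array(pts,np.float32)); m=np.zeros((420*4,560*4),np.uint8); cv2.fillConvexPoly(m,np.round(hull*4).astype(int),1)
        m=cv2.resize(m.astype(np.float32),(560,420),interpolation=cv2.INTER_AREA); best.append((np.abs(m-M)[M+m>0].sum(),g))
    return min(best),len(xs)
E
python3 - <<'E'
from h import *
for f in("scene0","w2","top0"): print(f,gap(cv2.cvtColor(cv2.imread(f"pics/{f}.png"),cv2.COLOR_BGR2RGB),"top" if f=="top0" else "scene"))
E
```

```text
scene0 ((np.float32(53.6875), np.float64(31.5)), 85)
w2 ((np.float32(36.6875), np.float64(63.0)), 111)
top0 ((np.float32(28.0625), np.float64(34.5)), 48)
```

Call:
apply_moves(increments=[[[0,0,0.1,0,0,0],[-0.04,0.43,0,0,0,0],[0,0,-0.09,0,0,0],[0,0,0,0,0,0],[0.01,-0.1,0,0,0,0],[0.01,-0.1,0,0,0,0],[0.01,-0.1,0,0,0,0],[0.01,-0.1,0,0,0,0]]])

```text
time_s: 9.1
tool_pos: [575.6, -102.8, 49.5]
ee_rot: [-0.0, 0.999, 0.047, 0.0]
ft_force: [-1.0, 2.6, 5.5]
gripper_width: 0.4
```

Call:
apply_moves(increments=[[[0,0,0.5,0,0,0],[0,0,0.5,0,0,0],[0,0,0.5,0,0,0]]], hand=-0.1)

```text
time_s: 9.48
tool_pos: [575.2, -102.8, 139.6]
ee_rot: [0.0, 0.999, 0.047, -0.0]
ft_force: [0.5, 0.4, 1.1]
gripper_width: 26.8
```

Run:
```python
from h import *
np.set_printoptions(precision=3,suppress=True)
o,p,R=cur(); print(o["time_s"],p,o["ft_force"],o["gripper_width"],o["joints"])
im=snap("scene","w3"); print(gap(im))
h=cv2.cvtColor(im,cv2.COLOR_RGB2HSV)
for r in tip_of("core","scene")[:1]: print("core",r["score"],r["at"],RS.inv().apply(at("scene",r["at"],30)-S0))
cv2.imwrite("pics/w3s.png",cv2.resize(im[200:290,180:300,::-1],None,fx=5,fy=5,interpolation=cv2.INTER_CUBIC))
print([proj("scene",W([20,-51+d,30])) for d in(-14,0,14)])
jx=TH
for R_ in(Rt(jx),Rt(jx+np.pi)): go(W([20,-51,100]),R_)
```

```text
9.475 [ 575.15  -102.838  139.6  ] [0.55  0.427 1.074] 26.81847585255177 [-0.295  0.422  1.638 -0.     1.081  1.182]
((np.float32(38.4375), np.float64(71.0)), 109)
core 0.49 [228.4, 250.3] [ 19.364 -53.933  30.   ]
[array([225.669, 248.176]), array([228.932, 251.042]), array([232.222, 253.93 ])]
tot [ 1.355  0.856 -0.7  ] [-0.03  0.06 15.71] rows>= 15.71 per [ 0.085  0.054 -0.044 -0.002  0.004  0.982]
tot [ 1.355  0.856 -0.7  ] [  0.06   0.03 -15.7 ] rows>= 15.7 per [ 0.085  0.054 -0.044  0.004  0.002 -0.981]
```

View pics/w3s.png

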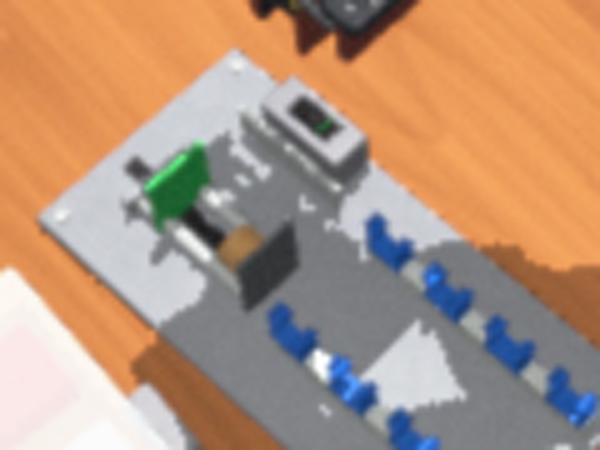

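Call:
apply_moves(increments=[[[0.085,0.054,0,0,0,0.98],[0.085,0.054,0,0,0,0.98],[0.085,0.054,0,0,0,0.98],[0.085,0.054,0,0,0,0.98],[0.085,0.054,0,0,0,0.98],[0.085,0.054,0,0,0,0.98],[0.085,0.054,0,0,0,0.98],[0.085,0.054,0,0,0,0.98]]], hand=0)

```text
time_s: 10.58
tool_pos: [615.6, -76.4, 137.4]
ee_rot: [-0.0, 0.905, 0.426, -0.001]
ft_force: [0.7, 0.0, 0.5]
gripper_width: 44.0
```

Call:
apply_moves(increments=[[[0.085,0.054,-0.05,0,0,0.98],[0.085,0.054,-0.05,0,0,0.98],[0.085,0.054,-0.1,0,0,0.98],[0.085,0.054,-0.1,0,0,0.98],[0.085,0.054,-0.1,0,0,0.98],[0.085,0.054,-0.1,0,0,0.98],[0.085,0.054,-0.1,0,0,0.98],[0.085,0.054,-0.1,0,0,0.98]]])

```text
time_s: 11.58
tool_pos: [656.3, -50.5, 95.1]
ee_rot: [-0.001, 0.673, 0.74, -0.001]
ft_force: [-1.1, -0.1, 0.6]
gripper_width: 44.2
```

Run:
```python
from h import *
np.set_printoptions(precision=3,suppress=True)
o,p,R=cur(); print(o["time_s"],p,o["ft_force"],o["gripper_width"],o["joints"])
go(W([20,-51,26]),Rt(TH))
```

```text
11.575 [656.274 -50.5    95.102] [-1.055 -0.054  0.588] 44.171712618186405 [-0.182  0.567  1.502 -0.     1.075 -0.276]
tot [ 0.046 -0.027 -1.152] [-0.   -0.02  0.  ] rows>= 1.15 per [ 0.023 -0.013 -0.576 -0.001 -0.009  0.   ]
```

Call:
apply_moves(increments=[[[0.023,-0.013,-0.5,0,0,0],[0.023,-0.013,-0.5,0,0,0],[0,0,-0.14,0,0,0],[0,0,0,0,0,0]]])

```text
time_s: 12.08
tool_pos: [658.9, -51.9, 27.5]
ee_rot: [-0.001, 0.674, 0.739, -0.001]
ft_force: [-0.2, 0.1, 0.2]
gripper_width: 43.8
```

Call:
apply_moves(increments=[[[0,0,0,0,0,0],[0,0,0,0,0,0],[0,0,0,0,0,0],[0,0,0,0,0,0]]], hand=1, force=10)

```text
time_s: 12.58
tool_pos: [658.9, -51.9, 29.4]
ee_rot: [-0.0, 0.674, 0.739, -0.0]
ft_force: [-3.6, -0.5, 6.2]
gripper_width: 27.5
```

Call:
apply_moves(increments=[[[0,0,0.3,0,0,0],[0,0,0.5,0,0,0],[0,0,0.9,0,0,0],[0,0,0.9,0,0,0]]])

```text
time_s: 13.08
tool_pos: [660.2, -51.5, 187.4]
ee_rot: [0.001, 0.674, 0.739, 0.001]
ft_force: [1.3, -0.7, 0.1]
gripper_width: 27.7
```

Run:
```python
from h import *
np.set_printoptions(precision=3,suppress=True)
o,p,R=cur(); print(o["time_s"],p,o["ft_force"],o["gripper_width"])
go([576,368,170]);
```

```text
13.075 [660.18  -51.522 187.35 ] [ 1.288 -0.706  0.084] 27.715444725945723
tot [-1.403  6.992 -0.289] [0. 0. 0.] rows>= 7.14 per [-0.175  0.874 -0.036  0.     0.     0.   ]
```

Call:
apply_moves(increments=[[[-0.175,0.874,-0.036,0,0,0],[-0.175,0.874,-0.036,0,0,0],[-0.175,0.874,-0.036,0,0,0],[-0.175,0.874,-0.036,0,0,0],[-0.175,0.874,-0.036,0,0,0],[-0.175,0.874,-0.036,0,0,0],[-0.175,0.874,-0.036,0,0,0],[-0.175,0.874,-0.036,0,0,0]]])

```text
time_s: 14.08
tool_pos: [575.8, 370.3, 168.9]
ee_rot: [0.0, 0.674, 0.739, 0.001]
ft_force: [1.3, -0.2, -0.6]
gripper_width: 27.6
```

Call:
apply_moves(increments=[[[0,0,0,0,0,0],[0,0,-0.7,0,0,0],[0,0,-0.8,0,0,0],[0,0,-0.8,0,0,0],[0,0,0,0,0,0],[0,0,0,0,0,0]]])

```text
time_s: 14.82
tool_pos: [577.2, 368.0, 31.3]
ee_rot: [0.0, 0.674, 0.738, 0.001]
ft_force: [-0.3, 0.4, 0.3]
gripper_width: 27.5
```

Call:
apply_moves(increments=[[[0,0,0,0,0,0],[0,0,0,0,0,0],[0,0,0,0,0,0]]], hand=0)

```text
time_s: 15.2
tool_pos: [576.1, 368.1, 30.3]
ee_rot: [0.0, 0.674, 0.739, 0.001]
ft_force: [-0.0, -0.4, 0.1]
gripper_width: 43.9
```

Call:
apply_moves(increments=[[[0,0,0.8,0,0,0],[0,0,0.9,0,0,0],[0,0,0.9,0,0,0]]])

```text
time_s: 15.58
tool_pos: [575.3, 367.8, 187.0]
ee_rot: [-0.0, 0.674, 0.739, -0.0]
ft_force: [0.2, 0.5, -0.3]
gripper_width: 44.2
```

Run:
```python
from h import *
np.set_printoptions(precision=3,suppress=True)
o,p,R=cur(); print(o["time_s"],p,o["ft_force"],o["gripper_width"],o["joints"])
im=snap("scene","c1"); cv2.imwrite("pics/c1b.png",cv2.resize(im[140:420,:,::-1],None,fx=1.4,fy=1.4,interpolation=cv2.INTER_CUBIC))
im2=snap("top")
for n,z in(("core",18),("roll54",27),("marker0",8.5)):
  for c in("top","scene"):
    for r in tip_of(n,c)[:3]: print(n,c,round(r["score"],2),at(c,r["at"],z))
```

```text
15.575 [575.274 367.785 186.977] [ 0.155  0.537 -0.307] 44.186781366001746 [0.468 0.507 1.357 0.    1.278 0.376]
core top 0.57 [575.495 364.364  18.   ]
core scene 0.53 [574.364 362.243  18.   ]
roll54 top 0.74 [ 512.393 -359.477   27.   ]
roll54 scene 0.77 [ 507.575 -363.726   27.   ]
marker0 top 0.68 [398.684 185.632   8.5  ]
marker0 top 0.6 [403.071 373.473   8.5  ]
marker0 scene 0.49 [405.219 178.423   8.5  ]
```

View pics/c1b.png

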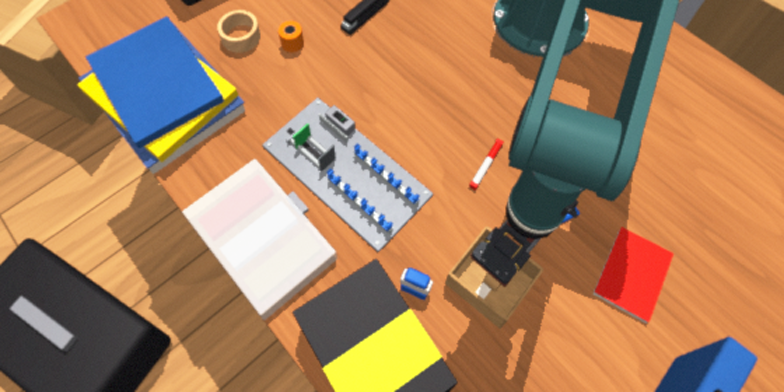

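```bash
cat > pl.py <<'E'
from h import *
np.set_printoptions(precision=3,suppress=True)
def roll_xy(c):
    im=snap(c); b=(440,620,-460,-280);r=rect(im,c,54,*b);h=cv2.cvtColor(r,cv2.COLOR_RGB2HSV)
    P,rc=blob((h[...,1]>170)&(h[...,0]<25)&(h[...,2]>140),b[1],b[3],close=31); return P.min(0),P.max(0)
PSI=np.radians(55.4); PHI=np.radians(-50)
RG=Rt(PSI,PHI); A=RG.as_matrix()[:,2]
E
python3 - <<'E'
from pl import *
im=cv2.imread("pics/c1.png") 
a,b=roll_xy("top"); print(a,b,"ctr",b[0]-28,a[1]+28, A)
C=np.array([b[0]-28,a[1]+28,30])
go(C+19*A-100*A,RG)
E
```

```text
[ 482.5 -380. ] [ 541.  -314.5] ctr 513.0 -352.0 [ 0.631 -0.435 -0.643]
tot [ -1.876 -11.401  -1.688] [-7.74 -4.56  8.2 ] rows>= 11.68 per [-0.156 -0.95  -0.141 -0.645 -0.38   0.683]
```

Call:
apply_moves(increments=[[[-0.156,-0.95,0,-0.645,-0.38,0.683],[-0.156,-0.95,0,-0.645,-0.38,0.683],[-0.156,-0.95,0,-0.645,-0.38,0.683],[-0.156,-0.95,0,-0.645,-0.38,0.683],[-0.156,-0.95,0,-0.645,-0.38,0.683],[-0.156,-0.95,0,-0.645,-0.38,0.683],[-0.156,-0.95,0,-0.645,-0.38,0.683],[-0.156,-0.95,0,-0.645,-0.38,0.683]]], hand=-1)

```text
time_s: 17.02
tool_pos: [499.9, -89.1, 184.7]
ee_rot: [0.279, 0.421, 0.859, -0.086]
ft_force: [1.0, -1.7, -0.4]
gripper_width: 88.0
```

Call:
apply_moves(increments=[[[-0.156,-0.95,0,-0.645,-0.38,0.683],[-0.156,-0.95,0,-0.645,-0.38,0.683],[-0.156,-0.9,-0.3,-0.645,-0.38,0.683],[-0.156,-0.9,-0.3,-0.645,-0.38,0.683],[0,0,-0.5,0,0,0],[0,0,-0.5,0,0,0],[0,0,0,0,0,0]]])

```text
time_s: 17.9
tool_pos: [494.4, -267.0, 197.9]
ee_rot: [0.313, 0.301, 0.889, -0.144]
ft_force: [-0.3, -1.2, -0.2]
gripper_width: 87.7
```

Run:
```python
from pl import *
o,p,R=cur(); print(o["time_s"],p,o["ft_force"],o["gripper_width"],o["joints"])
C=np.array([513,-352,30]); go(C+19*A-100*A,RG)
go(C+19*A,RG)
```

```text
17.9 [ 494.389 -266.987  197.937] [-0.314 -1.201 -0.224] 87.70732787273536 [-0.509  0.147  2.194 -0.962  0.196 -0.532]
tot [-0.541 -0.83  -1.931] [-0.48 -1.79  0.8 ] rows>= 2.17 per [-0.18  -0.277 -0.644 -0.159 -0.596  0.265]
tot [ 0.51  -1.555 -3.003] [-0.48 -1.79  0.8 ] rows>= 3.42 per [ 0.127 -0.389 -0.751 -0.119 -0.447  0.199]
```

```bash
cat > fk.py <<'E'
from h import *
from scipy.optimize import least_squares
np.set_printoptions(precision=3,suppress=True)
J=lambda ax,a:Ro.from_euler(ax,a)
def fk(q,P):
    d1,a1,b,l2,e3,l3,w,d6,yo=P
    R=J("z",q[0]); p=R.apply([a1,b,d1]); R=R*J("y",q[1]); p=p+R.apply([0,0,l2]); R=R*J("y",q[2]); p=p+R.apply([e3,0,l3])
    R=R*J("z",q[3])*J("y",q[4]); p=p+R.apply([w,0,d6]); R=R*J("z",q[5]+yo); return p,R
D=[([-1.455,.359,1.51,0,1.272,-.115],[137.241,-584.061,222.623]),([-.257,.5,1.707,0,.938,1.219],[572.346,-79.057,73.5]),([-.295,.422,1.638,0,1.081,1.182],[575.15,-102.84,139.6]),
([-.182,.567,1.502,0,1.075,-.276],[656.27,-50.5,95.1]),([.468,.507,1.357,0,1.278,.376],[575.27,367.79,186.98]),([-.509,.147,2.194,-.962,.196,-.532],[494.39,-266.99,197.94])]
def load(): return np.load("P.npy")
QL=np.array([[-2.97,2.97],[-1.01,2.36],[.21,2.38],[-.96,4.11],[.2,2.71],[-2.98,2.98]])
def ik(pos,R,P,q0):
    f=lambda q:np.r_[(fk(q,P)[0]-pos)/100,(R*fk(q,P)[1].inv()).as_rotvec()]
    r=least_squares(f,np.clip(q0,QL[:,0]+.01,QL[:,1]-.01),bounds=(QL[:,0],QL[:,1])); return r.x,np.linalg.norm(r.fun)
E
python3 - <<'E'
from fk import *
o,p,R=cur(); Rm=R
def f(P):
    e=[(fk(q,P)[0]-x) for q,x in D]; e.append(100*(Rm*fk(o["joints"],P)[1].inv()).as_rotvec()); return np.concatenate(e)
best=min((least_squares(f,[300,0,b,450,0,450,0,200,y]) for b in(60,-60) for y in(0,1.57,3.14,-1.57)),key=lambda r:r.cost)
print(best.x,best.cost,best.fun.round(1)); np.save("P.npy",best.x)
P=best.x; C=np.array([513,-352,30.]); M=W([20,-67,47.4])
for nm,ps,ph,fps,fph in(("in,final a-y",55.4,50,5.4,-40),("in, a+y",-124.6,-50,5.4,40),("in45,a-y",55.4,45,5.4,-45),("in45,a+y",-124.6,-45,5.4,45)):
    for d in(100,0):
        R1=Rt(np.radians(ps),np.radians(ph)); a=R1.as_matrix()[:,2]
        print(nm,"grasp",d,min((ik(C+(19-d)*a,R1,P,[-.6,.6,1.5,j4,1.7,j6]) for j6 in(-1,0,1,2) for j4 in(0,3)),key=lambda t:t[1]))
    for dz in(80,0):
        R2=Rt(np.radians(fps),np.radians(fph)); a=R2.as_matrix()[:,2]
        print("   place",dz,min((ik(M+[0,0,dz]+19*a,R2,P,[-.2,.6,1.5,j4,1.2,j6]) for j6 in(-1,0,1) for j4 in(-.5,.5,2)),key=lambda t:t[1]))
E
```

```text
[267.095  -1.26   68.908 612.216 112.076 434.193  -0.008 382.752   1.571] 0.21433732319540122 [ 0.1 -0.2  0.2 -0.1 -0.1 -0.   0.1  0.   0.3 -0.1 -0.2 -0.3 -0.3  0.1
 -0.2 -0.  -0.   0.   0.  -0.   0. ]
in,final a-y grasp 100 (array([-0.673,  1.172,  0.552, -0.07 ,  2.288, -1.661]), np.float64(1.6309644801101812e-15))
in,final a-y grasp 0 (array([-0.679,  1.106,  0.88 , -0.064,  2.026, -1.647]), np.float64(5.029873909595986e-13))
   place 80 (array([ 0.148,  0.655,  1.548, -0.788,  1.133,  0.473]), np.float64(1.4470305597352506e-14))
   place 0 (array([ 0.148,  0.764,  1.577, -0.842,  1.037,  0.588]), np.float64(1.966966892716786e-15))
in, a+y grasp 100 (array([-0.673,  1.172,  0.552, -0.07 ,  2.288,  1.48 ]), np.float64(2.875211639473717e-15))
in, a+y grasp 0 (array([-0.679,  1.106,  0.88 , -0.064,  2.026,  1.495]), np.float64(7.0918572100484334e-15))
   place 80 (array([-0.508,  0.752,  1.324,  0.559,  1.519, -0.764]), np.float64(1.4021549811048232e-15))
   place 0 (array([-0.508,  0.848,  1.353,  0.566,  1.413, -0.83 ]), np.float64(1.3472666190575456e-15))
in45,a-y grasp 100 (array([-0.675,  1.092,  0.667, -0.061,  2.166, -1.655]), np.float64(1.2070362747475396e-14))
in45,a-y grasp 0 (array([-0.681,  1.05 ,  0.955, -0.058,  1.92 , -1.645]), np.float64(1.474270103951122e-15))
   place 80 (array([ 0.183,  0.687,  1.548, -0.869,  1.174,  0.554]), np.float64(3.104823001045607e-15))
   place 0 (array([ 0.183,  0.799,  1.571, -0.918,  1.089,  0.671]), np.float64(1.7401983611987744e-15))
in45,a+y grasp 100 (array([-0.675,  1.092,  0.667, -0.061,  2.166,  1.487]), np.float64(2.4039669304340433e-14))
in45,a+y grasp 0 (array([-0.681,  1.05 ,  0.955, -0.058,  1.92 ,  1.497]), np.float64(1.1034016586757506e-14))
   place 80 (array([-0.533,  0.79 ,  1.302,  0.609,  1.579, -0.792]), np.float64(3.344788568310771e-15))
   place 0 (array([-0.533,  0.887,  1.324,  0.612,  1.481, -0.861]), np.float64(1.3207175023297365e-15))
```

Run:
```python
from fk import *
P=load(); C=np.array([513,-352,31.])
for ah in(-90,-105,-120,-135,-150,-165,180):
  for ph in(45,):
    R1=Rt(np.radians(ah+90),-np.radians(ph)); a=R1.as_matrix()[:,2]
    for d in(80,0):
        q,e=min((ik(C+(19-d)*a,R1,P,[-.6,.6,1.5,j4,1.4,j6]) for j6 in(-1,0,1,2) for j4 in(-.5,.5,2)),key=lambda t:t[1]); print(ah,ph,d,a.round(2),q,round(e,3))
```

```text
-90 45 80 [ 0.   -0.71 -0.71] [-0.248  0.6    1.83  -0.96   0.881  0.484] 0.126
-90 45 0 [ 0.   -0.71 -0.71] [-0.367  0.695  1.782 -0.96   0.799  0.418] 0.192
-105 45 80 [-0.18 -0.68 -0.71] [-0.198  0.682  1.726 -0.948  1.053  0.693] 0.0
-105 45 0 [-0.18 -0.68 -0.71] [-0.314  0.763  1.707 -0.96   0.969  0.659] 0.07
-120 45 80 [-0.35 -0.61 -0.71] [-0.222  0.752  1.534 -0.788  1.261  0.713] 0.0
-120 45 0 [-0.35 -0.61 -0.71] [-0.304  0.816  1.595 -0.867  1.133  0.769] 0.0
-135 45 80 [-0.5  -0.5  -0.71] [-0.268  0.825  1.347 -0.667  1.46   0.765] 0.0
-135 45 0 [-0.5  -0.5  -0.71] [-0.337  0.868  1.44  -0.718  1.32   0.811] 0.0
-150 45 80 [-0.61 -0.35 -0.71] [-0.329  0.896  1.17  -0.563  1.645  0.844] 0.0
-150 45 0 [-0.61 -0.35 -0.71] [-0.385  0.919  1.295 -0.593  1.495  0.886] 0.0
-165 45 80 [-0.68 -0.18 -0.71] [-0.401  0.962  1.009 -0.464  1.811  0.948] 0.0
-165 45 0 [-0.68 -0.18 -0.71] [-0.443  0.967  1.166 -0.478  1.649  0.988] 0.0
180 45 80 [-0.71  0.   -0.71] [-0.479  1.018  0.876 -0.359  1.951  1.08 ] 0.0
180 45 0 [-0.71  0.   -0.71] [-0.51   1.007  1.062 -0.36   1.776  1.117] 0.0
```

```bash
cat >> fk.py <<'E'
def path(pos,R,n,P=None,p0=None,R0=None,q0=None,show=True):
    P=load(); 
    if p0 is None: o,p0,R0=cur(); q0=o["joints"]
    rv=(R*R0.inv()).as_rotvec(); d=(np.array(pos)-p0); q=np.array(q0); qs=[q]; es=[]
    for k in range(1,n+1):
        q,e=ik(p0+d*k/n,Ro.from_rotvec(rv*k/n)*R0,P,q); qs.append(q); es.append(e)
    qs=np.array(qs); print("row",np.round(np.r_[d/60,rv/.1]/n,3),"n",n,"err",round(max(es),3)); print(" min",qs.min(0)," max",qs.max(0)," step",abs(np.diff(qs,axis=0)).max(0)," end",q)
    return np.array(pos),R,q
E
python3 - <<'E'
from fk import *
C=np.array([513,-352,31.]); R1=Rt(np.radians(-45),-np.pi/4); a=R1.as_matrix()[:,2]
o,p,R=cur(); print(p)
U=np.array([520,-300,190.])
s=path(U,Rt(np.radians(0),0),13); s=path(C-61*a+[0,0,60],R1,9,None,*s); s=path(C-61*a,R1,2,None,*s); s=path(C+19*a,R1,3,None,*s)
s=path(U+[0,0,20],R1,4,None,*s)
M=W([20,-68,47.4]);R2=Rt(TH,np.pi/4);b=R2.as_matrix()[:,2]
s=path(M+19*b+[0,0,120],R2,17,None,*s); s=path(M+19*b,R2,4,None,*s)
E
```

```text
[ 494.389 -266.987  197.937]
row [ 0.033 -0.042 -0.01   0.526  0.194 -0.676] n 13 err 0.0
 min [-0.638  0.147  1.548 -0.962  0.196 -0.839]  max [-0.494  0.39   2.194  0.     1.203 -0.532]  step [0.021 0.027 0.053 0.263 0.089 0.188]  end [-0.638  0.39   1.548  0.     1.203 -0.638]
row [ 0.044 -0.04  -0.103 -0.826  0.342 -0.826] n 9 err 0.0
 min [-0.638  0.39   1.323 -0.662  1.168 -0.638]  max [-0.268  0.754  1.554  0.     1.534  0.707]  step [0.056 0.062 0.055 0.098 0.081 0.178]  end [-0.268  0.754  1.323 -0.662  1.534  0.707]
row [ 0.   0.  -0.5  0.   0.   0. ] n 2 err 0.0
 min [-0.268  0.754  1.323 -0.667  1.46   0.707]  max [-0.268  0.825  1.347 -0.662  1.534  0.765]  step [0.    0.036 0.013 0.003 0.038 0.03 ]  end [-0.268  0.825  1.347 -0.667  1.46   0.765]
row [-0.222 -0.222 -0.314  0.     0.     0.   ] n 3 err 0.0
 min [-0.337  0.825  1.347 -0.718  1.32   0.765]  max [-0.268  0.868  1.44  -0.667  1.46   0.811]  step [0.024 0.016 0.033 0.019 0.047 0.016]  end [-0.337  0.868  1.44  -0.718  1.32   0.811]
row [0.069 0.256 0.802 0.    0.    0.   ] n 4 err 0.0
 min [-0.337  0.64   1.346 -0.718  1.32   0.665]  max [-0.247  0.868  1.44  -0.653  1.617  0.811]  step [0.022 0.064 0.037 0.022 0.081 0.037]  end [-0.247  0.64   1.346 -0.653  1.617  0.665]
row [ 0.137  0.24  -0.055  0.893 -0.321  0.404] n 17 err 0.0
 min [-0.534  0.518  1.28  -0.653  1.444 -0.756]  max [-0.247  0.747  1.362  0.61   1.633  0.665]  step [0.024 0.043 0.019 0.082 0.039 0.091]  end [-0.534  0.747  1.28   0.61   1.633 -0.756]
row [ 0.   0.  -0.5  0.   0.   0. ] n 4 err 0.0
 min [-0.534  0.747  1.28   0.609  1.482 -0.861]  max [-0.534  0.887  1.323  0.612  1.633 -0.756]  step [0.    0.037 0.016 0.002 0.04  0.028]  end [-0.534  0.887  1.323  0.612  1.482 -0.861]
```

Call:
apply_moves(increments=[[[0.033,-0.042,0,0.526,0.194,-0.676],[0.033,-0.042,0,0.526,0.194,-0.676],[0.033,-0.042,0,0.526,0.194,-0.676],[0.033,-0.042,0,0.526,0.194,-0.676],[0.033,-0.042,0,0.526,0.194,-0.676],[0.033,-0.042,0,0.526,0.194,-0.676],[0.033,-0.042,0,0.526,0.194,-0.676]]])

```text
time_s: 18.77
tool_pos: [508.7, -284.5, 199.7]
ee_rot: [0.151, 0.542, 0.824, -0.07]
ft_force: [0.4, -0.3, -0.3]
gripper_width: 87.9
```

Call:
apply_moves(increments=[[[0.033,-0.042,0,0.526,0.194,-0.676],[0.033,-0.042,0,0.526,0.194,-0.676],[0.033,-0.042,0,0.526,0.194,-0.676],[0.033,-0.042,0,0.526,0.194,-0.676],[0.033,-0.042,0,0.526,0.194,-0.676],[0.033,-0.042,0,0.526,0.194,-0.676],[0,0,0,0,0,0]]])

```text
time_s: 19.65
tool_pos: [521.0, -301.1, 199.5]
ee_rot: [0.001, 0.707, 0.707, -0.002]
ft_force: [-0.2, 0.3, -0.6]
gripper_width: 87.5
```

Run:
```python
from fk import *
C=np.array([513,-352,31.]); R1=Rt(np.radians(-45),-np.pi/4); a=R1.as_matrix()[:,2]
o,p,R=cur(); print(p,o["joints"])
s=path(C-61*a+[0,0,40],R1,9)
```

```text
[ 521.033 -301.074  199.543] [-0.636  0.382  1.535 -0.004  1.224 -0.635]
row [ 0.042 -0.038 -0.158 -0.824  0.339 -0.826] n 9 err 0.0
 min [-0.636  0.382  1.333 -0.663  1.176 -0.635]  max [-0.268  0.777  1.547 -0.004  1.508  0.727]  step [0.055 0.066 0.054 0.098 0.078 0.178]  end [-0.268  0.777  1.333 -0.663  1.508  0.727]
```

Call:
apply_moves(increments=[[[0.042,-0.038,-0.158,-0.824,0.339,-0.826],[0.042,-0.038,-0.158,-0.824,0.339,-0.826],[0.042,-0.038,-0.158,-0.824,0.339,-0.826],[0.042,-0.038,-0.158,-0.824,0.339,-0.826],[0.042,-0.038,-0.158,-0.824,0.339,-0.826],[0.042,-0.038,-0.158,-0.824,0.339,-0.826],[0.042,-0.038,-0.158,-0.824,0.339,-0.826]]])

```text
time_s: 20.52
tool_pos: [538.3, -315.8, 133.9]
ee_rot: [0.118, 0.842, 0.445, -0.282]
ft_force: [1.0, 0.4, -0.1]
gripper_width: 87.3
```

Call:
apply_moves(increments=[[[0.042,-0.038,-0.158,-0.824,0.339,-0.826],[0.042,-0.038,-0.158,-0.824,0.339,-0.826],[0,0,0,0,0,0]]])

```text
time_s: 20.9
tool_pos: [543.2, -319.9, 112.4]
ee_rot: [0.146, 0.852, 0.356, -0.355]
ft_force: [-0.7, 0.3, -0.4]
gripper_width: 87.8
```

Run:
```python
from fk import *
from pl import roll_xy
C=np.array([513,-352,31.]); R1=Rt(np.radians(-45),-np.pi/4); a=R1.as_matrix()[:,2]
o,p,R=cur(); print(p,o["joints"]); im=snap("top","r1"); cv2.imwrite("pics/r1s.png",cv2.resize(im[130:300,300:520,::-1],None,fx=3,fy=3,interpolation=cv2.INTER_CUBIC))
for c in ("top","scene"):
    if c=="scene": snap(c)
    for r in tip_of("roll54",c)[:1]: print(c,r,at(c,r["at"],27))
go(C-61*a,R1); go(C+19*a,p=C-61*a)
```

```text
[ 543.209 -319.891  112.445] [-0.266  0.778  1.336 -0.665  1.506  0.725]
top {'at': [404.1, 217.1], 'score': 0.66} [ 507.118 -360.415   27.   ]
tot [ 0.006  0.002 -0.702] [ 0.01  0.02 -0.02] rows>= 0.7 per [ 0.006  0.002 -0.702  0.006  0.018 -0.016]
tot [-0.667 -0.667 -0.943] [0. 0. 0.] rows>= 1.33 per [-0.333 -0.333 -0.471  0.     0.     0.   ]
```

View pics/r1s.png

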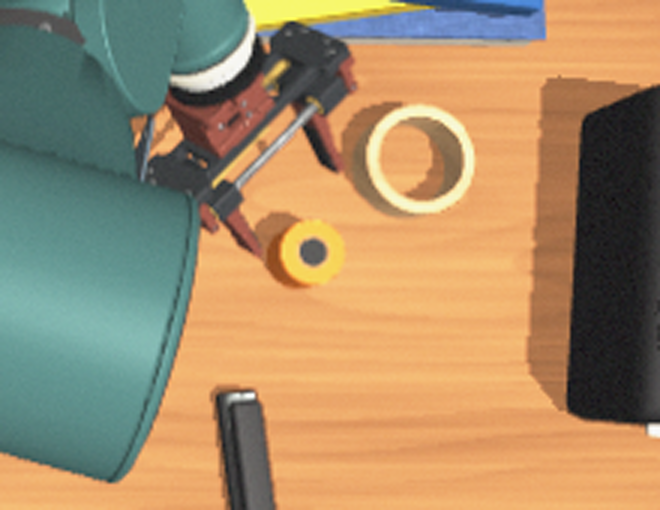

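Run:
```python
from fk import *
print(at("top",[404.7,213.3],54), at("top",[300+420/3,130+158/3],48))
im=cv2.cvtColor(cv2.imread("pics/r1.png"),cv2.COLOR_BGR2RGB)
b=(440,620,-460,-280);r=rect(im,"top",54,*b);h=cv2.cvtColor(r,cv2.COLOR_RGB2HSV)
P,rc=blob((h[...,1]>170)&(h[...,0]<25)&(h[...,2]>140),b[1],b[3],close=31); print(P.min(0),P.max(0))
R1=Rt(np.radians(-45),-np.pi/4); a=R1.as_matrix()[:,2]
for z in(27,): print(proj("top",[513,-352,54]),proj("top",[513,-352,0]))
```

```text
[ 514.342 -354.593   54.   ] [ 596.171 -451.8     48.   ]
[ 483. -352.] [ 536.5 -312.5]
[403.715 213.812] [398.177 215.842]
```

Call:
apply_moves(increments=[[[0,0,-0.35,0,0,0],[0,0,-0.35,0,0,0],[-0.22,-0.237,-0.293,0,0,0],[-0.22,-0.237,-0.293,0,0,0],[-0.22,-0.237,-0.293,0,0,0],[0,0,0,0,0,0]]], hand=-0.64)

```text
time_s: 21.85
tool_pos: [500.8, -364.3, 18.0]
ee_rot: [0.145, 0.853, 0.353, -0.355]
ft_force: [0.6, 0.3, -0.1]
gripper_width: 72.2
```

Call:
apply_moves(increments=[[[0,0,0,0,0,0],[0,0,0,0,0,0],[0,0,0,0,0,0],[0,0,0,0,0,0]]], hand=1, force=35)

```text
time_s: 22.35
tool_pos: [504.5, -364.2, 20.8]
ee_rot: [0.148, 0.854, 0.353, -0.353]
ft_force: [1.5, 0.4, 0.1]
gripper_width: 55.3
```

Call:
apply_moves(increments=[[[0,0,0.2,0,0,0],[0,0,0.3,0,0,0],[0,0.1,0.8,0,0,0],[0,0.2,0.8,0,0,0],[0,0.3,0.8,0,0,0]]])

```text
time_s: 22.98
tool_pos: [503.4, -328.3, 197.3]
ee_rot: [0.147, 0.854, 0.353, -0.353]
ft_force: [0.3, -0.1, -1.4]
gripper_width: 55.6
```

Run:
```python
from fk import *
o,p,R=cur(); print(o["time_s"],p,o["joints"],o["gripper_width"],o["ft_force"])
im=snap("scene","r2"); cv2.imwrite("pics/r2s.png",cv2.resize(im[100:270,100:320,::-1],None,fx=3,fy=3,interpolation=cv2.INTER_CUBIC))
M=W([20,-68,47.4]);R2=Rt(TH,np.pi/4);b=R2.as_matrix()[:,2]
s=path(M+19*b+[0,0,110],R2,17); s=path(M+19*b,R2,4,None,*s)
```

```text
22.975 [ 503.416 -328.274  197.264] [-0.293  0.637  1.388 -0.673  1.561  0.659] 55.562877569829034 [ 0.306 -0.059 -1.411]
row [ 0.151  0.266 -0.059  0.893 -0.317  0.409] n 17 err 0.0
 min [-0.534  0.517  1.286 -0.674  1.418 -0.765]  max [-0.29   0.757  1.388  0.61   1.619  0.658]  step [0.021 0.044 0.021 0.083 0.04  0.091]  end [-0.534  0.757  1.286  0.61   1.619 -0.765]
row [ 0.     0.    -0.458  0.     0.     0.   ] n 4 err 0.0
 min [-0.534  0.757  1.286  0.609  1.482 -0.861]  max [-0.534  0.887  1.323  0.612  1.619 -0.765]  step [0.    0.034 0.013 0.002 0.036 0.025]  end [-0.534  0.887  1.323  0.612  1.482 -0.861]
```

View pics/r2s.png

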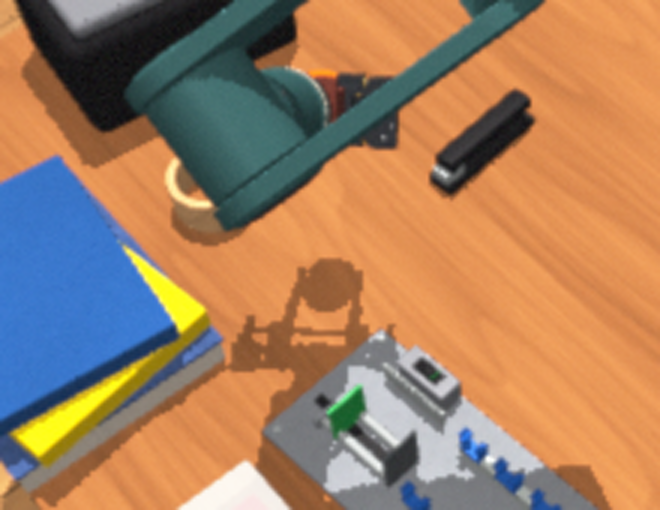

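```bash
cat >> fk.py <<'E'
def tgt(Mloc,tilt=np.pi/4):
    R1=Ro.from_quat([.854,.353,-.353,.148]); ot=R1.inv().apply(np.array([513.5,-353.5,27])-[504.5,-364.2,20.8])
    R2=Rt(TH,tilt); ax=RS.inv().apply((R2*R1.inv()).apply([0,0,1])); print("roll axis final",ax,"ot",ot); return W(Mloc)-R2.apply(ot),R2
E
python3 - <<'E'
from fk import *
T,R2=tgt([20,-70.5,48.4])
print(T); s=path(T+[0,0,100],R2,17); s=path(T,R2,4,None,*s)
E
```

```text
roll axis final [ 0.004 -1.     0.   ] ot [  5.463  -1.18  -14.237]
[661.434 -65.218  34.47 ]
row [ 0.153  0.257 -0.068  0.893 -0.317  0.409] n 17 err 0.0
 min [-0.544  0.523  1.274 -0.674  1.411 -0.776]  max [-0.29   0.775  1.388  0.605  1.619  0.658]  step [0.022 0.045 0.023 0.083 0.041 0.092]  end [-0.544  0.775  1.274  0.605  1.619 -0.776]
row [ 0.     0.    -0.417  0.     0.     0.   ] n 4 err 0.0
 min [-0.544  0.775  1.274  0.604  1.496 -0.861]  max [-0.544  0.893  1.306  0.606  1.619 -0.776]  step [0.    0.031 0.011 0.001 0.032 0.022]  end [-0.544  0.893  1.306  0.606  1.496 -0.861]
```

Call:
apply_moves(increments=[[[0.152,0.257,-0.03,0.893,-0.317,0.409],[0.152,0.257,-0.03,0.893,-0.317,0.409],[0.152,0.257,-0.03,0.893,-0.317,0.409],[0.152,0.257,-0.03,0.893,-0.317,0.409],[0.152,0.257,-0.03,0.893,-0.317,0.409],[0.152,0.257,-0.03,0.893,-0.317,0.409],[0.152,0.257,-0.03,0.893,-0.317,0.409],[0.152,0.257,-0.03,0.893,-0.317,0.409]]])

```text
time_s: 24.02
tool_pos: [576.7, -204.6, 181.4]
ee_rot: [-0.062, 0.82, 0.565, -0.071]
ft_force: [-0.7, 0.4, -0.9]
gripper_width: 55.6
```

Call:
apply_moves(increments=[[[0.152,0.257,-0.03,0.893,-0.317,0.409],[0.152,0.257,-0.03,0.893,-0.317,0.409],[0.152,0.257,-0.05,0.893,-0.317,0.409],[0.152,0.257,-0.05,0.893,-0.317,0.409],[0.152,0.257,-0.05,0.893,-0.317,0.409],[0.152,0.257,-0.05,0.893,-0.317,0.409],[0.152,0.257,-0.05,0.893,-0.317,0.409],[0.152,0.257,-0.05,0.893,-0.317,0.409]]])

```text
time_s: 25.02
tool_pos: [649.7, -81.7, 159.5]
ee_rot: [-0.26, 0.648, 0.681, 0.221]
ft_force: [-0.0, 0.5, -1.0]
gripper_width: 55.4
```

Call:
apply_moves(increments=[[[0.152,0.257,-0.05,0.893,-0.317,0.409],[0,0,0,0,0,0]]])

```text
time_s: 25.28
tool_pos: [658.1, -66.5, 154.4]
ee_rot: [-0.283, 0.62, 0.686, 0.255]
ft_force: [0.4, 0.1, -0.7]
gripper_width: 55.7
```

Run:
```python
from fk import *
o,p,R=cur(); print(o["time_s"],p,o["joints"],o["gripper_width"],o["ft_force"])
im=snap("scene","r3"); cv2.imwrite("pics/r3s.png",cv2.resize(im[170:310,150:330,::-1],None,fx=4,fy=4,interpolation=cv2.INTER_CUBIC))
T,R2=tgt([20,-70.5,48.4]); T[0]-=1.2; go(T,R2)
print(gap(im),[proj("scene",W([20,y,47.4]))-[150,170] for y in(-35,-43.5,-97.5)])
```

```text
25.275 [658.057 -66.509 154.388] [-0.543  0.751  1.266  0.599  1.648 -0.762] 55.742766989303874 [ 0.381  0.134 -0.658]
roll axis final [ 0.004 -1.     0.   ] ot [  5.463  -1.18  -14.237]
tot [ 0.034  0.025 -2.011] [ 0.05 -0.01 -0.08] rows>= 2.01 per [ 0.011  0.008 -0.67   0.018 -0.002 -0.027]
((np.float32(74.5625), np.float64(71.0)), 73) [array([82.255, 81.695]), array([80.229, 79.922]), array([67.591, 68.86 ])]
```

View pics/r3s.png

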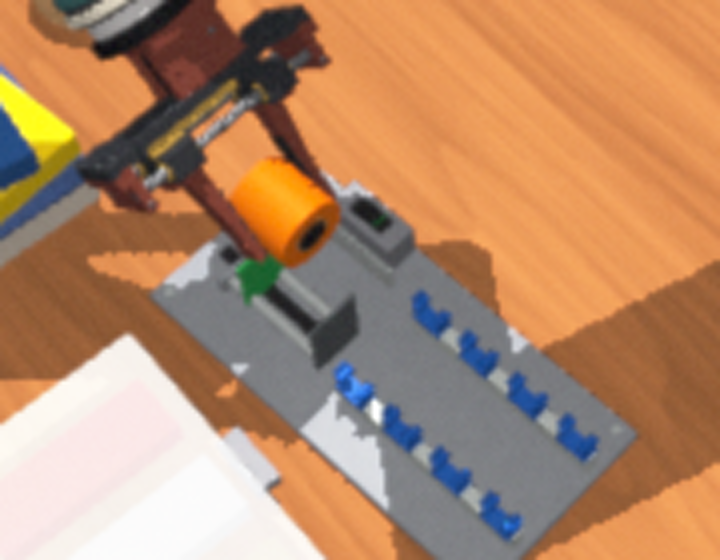

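Run:
```python
from fk import *
print("pred",proj("scene",W([20,-72,168.3])), RS.inv().apply(at("scene",[150+285/4,170+212/4],168.3)-S0))
print([(proj("scene",W([20,-72+d,168.3]))-[150,170])*4 for d in(-27,27)])
```

```text
pred [219.413 223.306] [ 15.924 -69.05  168.3  ]
[array([250.532, 190.048]), array([305.229, 236.786])]
```

Call:
apply_moves(increments=[[[0.017,0.012,-0.7,0,0,0],[0.017,0.013,-0.7,0,0,0],[0,0,0,0,0,0]]])

```text
time_s: 25.7
tool_pos: [658.8, -64.2, 70.0]
ee_rot: [-0.284, 0.62, 0.686, 0.254]
ft_force: [0.3, 1.3, -0.3]
gripper_width: 56.0
```

Call:
apply_moves(increments=[[[0,0,-0.3,0,0,0],[0,0,-0.22,0,0,0],[0,0,0,0,0,0],[0,0,-0.04,0,0,0],[0,0,0,0,0,0]]])

```text
time_s: 26.32
tool_pos: [661.0, -64.8, 38.1]
ee_rot: [-0.282, 0.619, 0.687, 0.256]
ft_force: [-0.4, 0.5, -0.7]
gripper_width: 55.6
```

Run:
```python
from fk import *
o,p,R=cur(); print(o["time_s"],p,o["ft_force"])
im=snap("scene","r4"); print(gap(im)); cv2.imwrite("pics/r4s.png",cv2.resize(im[200:290,180:300,::-1],None,fx=5,fy=5,interpolation=cv2.INTER_CUBIC))
```

```text
26.325 [660.95  -64.827  38.081] [-0.43   0.491 -0.664]
((np.float32(112.25), np.float64(72.0)), 35)
```

View pics/r4s.png

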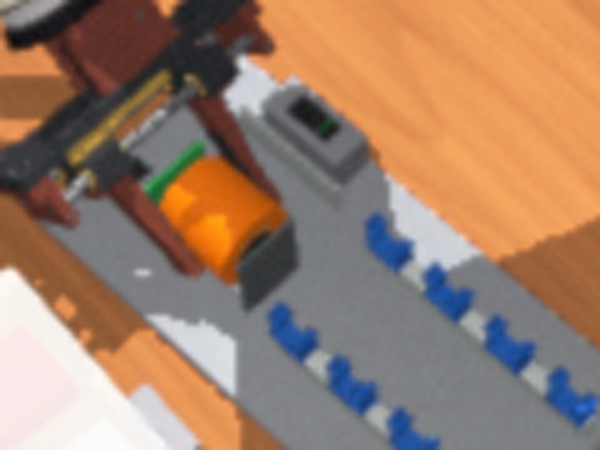

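Call:
apply_moves(increments=[[[0,0,-0.03,0,0,0],[0,0,0,0,0,0]]])

```text
time_s: 26.62
tool_pos: [660.7, -64.7, 35.9]
ee_rot: [-0.283, 0.619, 0.686, 0.255]
ft_force: [0.7, -0.0, -1.3]
gripper_width: 55.3
```

Call:
apply_moves(increments=[[[0,0,-0.025,0,0,0],[0,0,0,0,0,0]]])

```text
time_s: 26.88
tool_pos: [660.7, -64.7, 34.3]
ee_rot: [-0.283, 0.619, 0.686, 0.255]
ft_force: [0.5, 0.4, -0.9]
gripper_width: 56.0
```

Call:
apply_moves(increments=[[[0,0,-0.015,0,0,0],[0,0,0,0,0,0]]])

```text
time_s: 27.12
tool_pos: [660.8, -64.7, 33.9]
ee_rot: [-0.283, 0.619, 0.686, 0.256]
ft_force: [-0.9, 0.3, 1.0]
gripper_width: 55.6
```

Call:
apply_moves(increments=[[[0,0,0,0,0,0],[0,0,0,0,0,0],[0,0,0,0,0,0]]], hand=-0.55)

```text
time_s: 27.5
tool_pos: [660.8, -64.7, 33.5]
ee_rot: [-0.283, 0.619, 0.686, 0.255]
ft_force: [-0.4, -0.8, 0.1]
gripper_width: 68.0
```

Call:
apply_moves(increments=[[[0.015,-0.14,0.14,0,0,0],[0.03,-0.35,0.35,0,0,0],[0.06,-0.65,0.68,0,0,0],[0.03,-0.3,0.7,0,0,0]]])

```text
time_s: 28.0
tool_pos: [669.0, -153.7, 147.1]
ee_rot: [-0.282, 0.62, 0.686, 0.255]
ft_force: [0.6, 0.4, -0.4]
gripper_width: 68.3
```

Run:
```python
from fk import *
o,p,R=cur(); print(o["time_s"],p,o["ft_force"],o["joints"])
im=snap("scene","r5"); print(gap(im)); cv2.imwrite("pics/r5s.png",cv2.resize(im[190:290,180:300,::-1],None,fx=5,fy=5,interpolation=cv2.INTER_CUBIC))
for r in tip_of("roll54","scene")[:1]: print(r,RS.inv().apply(at("scene",r["at"],47.4)-S0))
s=path(W([-68,-95,90]),Rt(TH-np.pi/2),18)
s=path(W([-68,-95,120]),Rt(TH),10)
```

```text
28.0 [ 669.    -153.665  147.119] [ 0.571  0.373 -0.392] [-0.629  0.824  1.124  0.562  1.746 -0.79 ]
((np.float32(102.25), np.float64(72.0)), 45)
{'at': [259.5, 267.6], 'score': 0.71} [ 2.251 58.476 47.4  ]
row [-0.089  0.047 -0.057 -0.365  0.307 -0.83 ] n 18 err 0.0
 min [-0.632  0.475  1.12  -0.     0.963 -0.791]  max [-0.297  0.819  1.684  0.564  1.746  1.179]  step [0.032 0.034 0.061 0.058 0.069 0.148]  end [-0.297  0.485  1.681 -0.     0.976  1.179]
row [-0.16   0.085 -0.052 -0.773 -0.067 -0.009] n 10 err 0.0
 min [-0.629  0.447  1.12  -0.     1.04  -0.791]  max [-0.297  0.819  1.655  0.564  1.746 -0.391]  step [0.049 0.048 0.059 0.079 0.075 0.087]  end [-0.297  0.447  1.655 -0.     1.04  -0.391]
```

View pics/r5s.png

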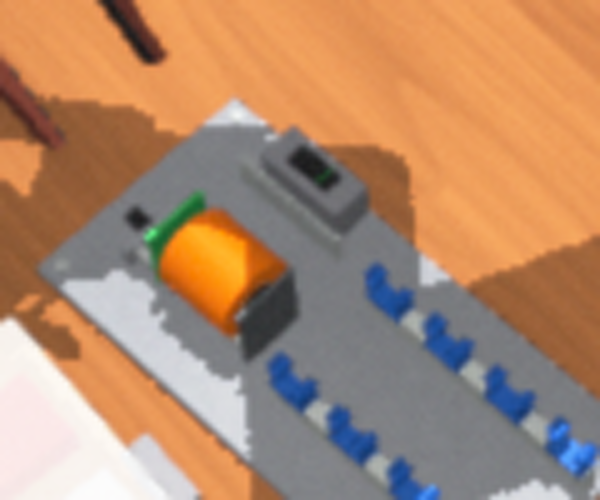

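Call:
apply_moves(increments=[[[-0.089,0.047,0,-0.365,0.307,-0.83],[-0.089,0.047,0,-0.365,0.307,-0.83],[-0.089,0.047,0,-0.365,0.307,-0.83],[-0.089,0.047,0,-0.365,0.307,-0.83],[-0.089,0.047,0,-0.365,0.307,-0.83],[-0.089,0.047,0,-0.365,0.307,-0.83],[-0.089,0.047,0,-0.365,0.307,-0.83],[-0.089,0.047,0,-0.365,0.307,-0.83]]], hand=1, force=20)

```text
time_s: 29.1
tool_pos: [625.5, -128.3, 145.5]
ee_rot: [-0.173, 0.869, 0.437, 0.156]
ft_force: [0.1, -0.6, 0.4]
gripper_width: 0.4
```

Call:
apply_moves(increments=[[[-0.089,0.047,0,-0.365,0.307,-0.83],[-0.089,0.047,0,-0.365,0.307,-0.83],[-0.089,0.047,0,-0.365,0.307,-0.83],[-0.089,0.047,0,-0.365,0.307,-0.83],[-0.089,0.047,0,-0.365,0.307,-0.83],[-0.089,0.047,0,-0.365,0.307,-0.83],[-0.089,0.047,0,-0.365,0.307,-0.83],[-0.089,0.047,0,-0.365,0.307,-0.83]]])

```text
time_s: 30.1
tool_pos: [582.7, -105.7, 145.6]
ee_rot: [-0.039, 0.991, 0.126, 0.034]
ft_force: [0.1, 0.9, -0.2]
gripper_width: 0.1
```

Call:
apply_moves(increments=[[[-0.089,0.047,0,-0.365,0.307,-0.83],[-0.089,0.047,0,-0.365,0.307,-0.83],[0,0,0,0,0,0]]])

```text
time_s: 30.48
tool_pos: [572.5, -99.4, 145.6]
ee_rot: [-0.004, 0.999, 0.046, 0.003]
ft_force: [0.4, -0.3, -0.2]
gripper_width: 0.6
```

Run:
```python
from fk import *
o,p,R=cur(); print(o["time_s"],p,o["ft_force"],o["joints"])
go(W([-67,-94,56]),Rt(TH-np.pi/2))
```

```text
30.475 [572.479 -99.353 145.558] [ 0.387 -0.302 -0.219] [-0.297  0.409  1.643  0.011  1.087  1.177]
tot [ 0.066 -0.062 -1.493] [-0.08  0.05  0.02] rows>= 1.5 per [ 0.033 -0.031 -0.746 -0.042  0.025  0.011]
```

Call:
apply_moves(increments=[[[0.033,-0.031,-0.746,-0.042,0.025,0.011],[0.033,-0.031,-0.746,-0.042,0.025,0.011],[0,0,0,0,0,0]]])

```text
time_s: 30.85
tool_pos: [573.7, -103.6, 53.3]
ee_rot: [-0.001, 0.999, 0.046, -0.003]
ft_force: [-0.2, 0.4, -1.0]
gripper_width: 0.4
```

Call:
apply_moves(increments=[[[0,0,-0.1,0,0,0],[0,0,0,0,0,0],[0,0,-0.007,0,0,0],[0,0,0,0,0,0]]])

```text
time_s: 31.35
tool_pos: [577.2, -104.2, 50.7]
ee_rot: [0.0, 0.999, 0.046, 0.001]
ft_force: [0.5, -1.1, 0.2]
gripper_width: 0.4
```

Call:
apply_moves(increments=[[[0,0,-0.018,0,0,0],[0,0,0,0,0,0]]])

```text
time_s: 31.6
tool_pos: [577.1, -104.1, 49.2]
ee_rot: [0.0, 0.999, 0.046, 0.001]
ft_force: [-0.1, -0.1, 5.4]
gripper_width: 0.6
```

Call:
apply_moves(increments=[[[-0.002,0.02,-0.008,0,0,0],[0,0,0,0,0,0]]])

```text
time_s: 31.85
tool_pos: [577.1, -103.8, 49.1]
ee_rot: [0.001, 0.999, 0.046, 0.001]
ft_force: [-1.9, -3.1, 8.4]
gripper_width: 0.7
```

Call:
apply_moves(increments=[[[-0.009,0.09,0.005,0,0,0],[-0.009,0.09,0,0,0,0],[-0.009,0.09,0,0,0,0],[-0.009,0.09,0,0,0,0]]])

```text
time_s: 32.35
tool_pos: [575.3, -81.5, 49.3]
ee_rot: [0.001, 0.999, 0.046, 0.001]
ft_force: [-0.7, 0.4, 4.5]
gripper_width: 0.7
```

Run:
```python
from fk import *
o,p,R=cur(); print(o["time_s"],p,o["ft_force"],RS.inv().apply(p-S0)); print(gap(snap("scene","g1")))
```

```text
32.35 [575.272 -81.512  49.338] [-0.678  0.438  4.494] [-66.133 -72.413  49.338]
((np.float32(133.625), np.float64(68.5)), 7)
```

Call:
apply_moves(increments=[[[0,0,0.1,0,0,0],[0.035,-0.37,0,0,0,0],[0,0,-0.1,0,0,0],[0,0,0,0,0,0],[-0.009,0.09,0,0,0,0],[-0.009,0.09,0,0,0,0],[-0.009,0.09,0,0,0,0],[-0.009,0.09,0,0,0,0]]])

```text
time_s: 33.4
tool_pos: [575.4, -82.9, 49.2]
ee_rot: [0.001, 0.999, 0.045, 0.001]
ft_force: [0.2, -2.7, 8.6]
gripper_width: 0.5
```

Run:
```python
from fk import *
o,p,R=cur(); print(o["time_s"],p,o["ft_force"],RS.inv().apply(p-S0)); im=snap("scene","g2");print(gap(im))
cv2.imwrite("pics/g2s.png",cv2.resize(im[190:290,180:300,::-1],None,fx=5,fy=5,interpolation=cv2.INTER_CUBIC))
```

```text
33.4 [575.396 -82.867  49.179] [ 0.218 -2.68   8.567] [-66.137 -73.773  49.179]
((np.float32(134.125), np.float64(56.5)), 7)
```

View pics/g2s.png

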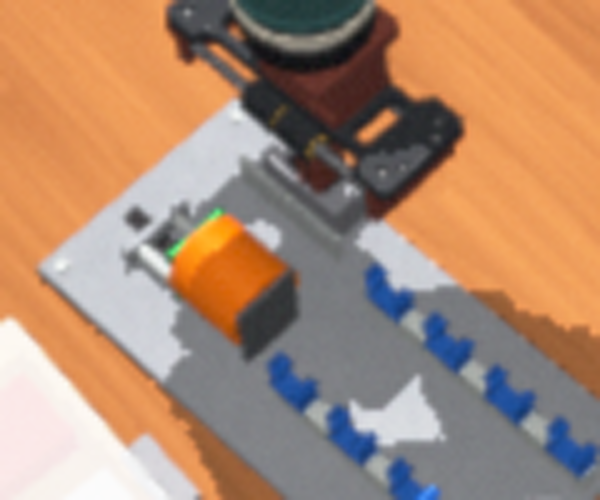

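Call:
apply_moves(increments=[[[0,0,0.1,0,0,0],[0.035,-0.35,0,0,0,0],[0,0,-0.1,0,0,0],[0,0,0,0,0,0],[-0.009,0.08,0,0,0,0],[-0.009,0.08,0,0,0,0]]])

```text
time_s: 34.2
tool_pos: [577.7, -96.8, 49.6]
ee_rot: [0.003, 0.999, 0.046, 0.002]
ft_force: [-0.4, -11.4, 12.4]
gripper_width: 0.5
```

Call:
apply_moves(increments=[[[-0.009,0.08,0,0,0,0],[0,0,0,0,0,0]]])

```text
time_s: 34.45
tool_pos: [577.7, -91.6, 50.1]
ee_rot: [0.003, 0.999, 0.046, 0.003]
ft_force: [0.6, -7.2, 11.3]
gripper_width: 0.5
```

Call:
apply_moves(increments=[[[-0.009,0.08,0,0,0,0],[0,0,0,0,0,0]]])

```text
time_s: 34.7
tool_pos: [576.4, -85.1, 49.3]
ee_rot: [0.001, 0.999, 0.045, 0.002]
ft_force: [0.9, -3.2, 8.1]
gripper_width: 0.3
```

Call:
apply_moves(increments=[[[0,0,0.5,0,0,0],[0,0,0.9,0,0,0],[-0.3,0.3,0.5,0,0,0],[-0.5,0.7,0,0,0,0.2],[-0.6,0.7,0,0,0,0.2],[-0.6,0.7,0,0,0,0.2],[-0.2,0.2,0,0,0,0.2]]], hand=0.1)

```text
time_s: 35.58
tool_pos: [439.1, 73.8, 161.7]
ee_rot: [-0.0, 0.996, 0.087, -0.001]
ft_force: [0.3, 0.2, -0.4]
gripper_width: 39.2
```

```bash
cat > mk.py <<'E'
from fk import *
def marker(im,c,col,ctr,w=90):
    b=(ctr[0]-w,ctr[0]+w,ctr[1]-w,ctr[1]+w); r=rect(im,c,8.5,*b); h=cv2.cvtColor(r,cv2.COLOR_RGB2HSV); H,S,V=h[...,0],h[...,1],h[...,2]
    C=((H>95)&(H<130)&(S>100)) if col=="blue" else (((H<6)|(H>172))&(S>120))
    P,rc=blob(((S<60)&(V>130))|C,b[1],b[3],close=9); k=np.argmax(rc[1]); ang=rc[2]+(90 if k==1 else 0)
    return np.round(rc[0],1),np.round(rc[1],1),round((ang+90)%180-90,1)
E
python3 - <<'E'
from mk import *
o,p,R=cur(); print(o["time_s"],p,o["ft_force"],o["gripper_width"])
for c in("top","scene"):
    im=snap(c,"m1"+c); print(gap(im,c))
    for col,ctr in(("red",(402,189)),("blue",(402,368))): print(c,col,marker(im,c,col,ctr,80))
go([401.5,189.2,100],Rt(np.radians(-74.1)))
E
```

```text
35.575 [439.11   73.772 161.71 ] [ 0.336  0.186 -0.361] 39.20786590533157
((np.float32(49.9375), np.float64(58.0)), 37)
top red (array([366.9, 178.4]), array([57.6, 18.3]), 14.4)
top blue (array([403.8, 368.7]), array([ 22. , 131.7]), -17.3)
((np.float32(139.125), np.float64(56.5)), 10)
scene red (array([399. , 188.4]), array([136.1,  17.9]), 16.3)
scene blue (array([399.9, 366.9]), array([ 19. , 133.4]), -16.6)
tot [-0.658  1.937 -1.036] [ 0.   -0.01  1.04] rows>= 2.29 per [-0.219  0.646 -0.345  0.001 -0.002  0.347]
```

Call:
apply_moves(increments=[[[-0.219,0.646,-0.345,0,0,0.347],[-0.219,0.646,-0.345,0,0,0.347],[-0.219,0.646,-0.345,0,0,0.347],[0,0,0,0,0,0]]])

```text
time_s: 36.17
tool_pos: [402.8, 189.3, 99.0]
ee_rot: [0.0, 0.99, 0.138, -0.001]
ft_force: [0.2, -0.2, -0.2]
gripper_width: 39.5
```

Run:
```python
from mk import *
o,p,R=cur(); print(p)
go([401.5,189.2,4],Rt(np.radians(-74.1)))
im=snap("scene","m2s"); print(marker(im,"scene","red",(402,189),80)); im=snap("top","m2t"); print(gap(im,"top"))
```

```text
[402.763 189.341  98.965]
tot [-0.021 -0.002 -1.583] [ 0.01 -0.02 -0.  ] rows>= 1.58 per [-0.011 -0.001 -0.791  0.005 -0.008 -0.001]
(array([396.3, 192.9]), array([138.7,  27.2]), 16.2)
((np.float32(49.9375), np.float64(58.0)), 37)
```

Call:
apply_moves(increments=[[[-0.011,0,-0.8,0,0,0],[-0.011,0,-0.6,0,0,0],[0,0,-0.17,0,0,0],[0,0,0,0,0,0]]])

```text
time_s: 36.78
tool_pos: [402.5, 187.9, 6.4]
ee_rot: [0.0, 0.991, 0.137, 0.0]
ft_force: [-0.0, 0.1, 1.2]
gripper_width: 39.7
```

Call:
apply_moves(increments=[[[0,0,0,0,0,0],[0,0,0,0,0,0],[0,0,0,0,0,0],[0,0,0,0,0,0]]], hand=1, force=50)

```text
time_s: 37.28
tool_pos: [402.3, 188.9, 7.1]
ee_rot: [0.0, 0.99, 0.138, 0.001]
ft_force: [0.2, -0.8, 7.7]
gripper_width: 14.7
```

Call:
apply_moves(increments=[[[0,0,0.3,0,0,0],[0,0,0.7,0,0,0],[0,0,0.7,0,0,0],[0,0,0,0,0,0]]])

```text
time_s: 37.78
tool_pos: [403.9, 189.5, 111.1]
ee_rot: [-0.0, 0.99, 0.138, 0.004]
ft_force: [-0.1, 0.6, -0.2]
gripper_width: 15.1
```

Run:
```python
from mk import *
o,p,R=cur(); print(o["time_s"],p,o["ft_force"],o["gripper_width"])
T=W([0,56,33]); s=path(T+[0,0,40],Rt(TH-np.pi/2),5)
im=snap("scene","m3s")
```

```text
37.775 [403.92  189.471 111.111] [-0.086  0.574 -0.208] 15.087439242209784
row [ 0.75  -0.456 -0.127 -0.002  0.015 -0.364] n 5 err 0.0
 min [-0.026  0.285  1.586 -0.001  0.881  1.451]  max [0.284 0.56  1.967 0.    0.996 1.579]  step [0.082 0.058 0.094 0.001 0.037 0.046]  end [-0.026  0.56   1.586 -0.     0.996  1.451]
```

Run:
```python
from mk import *
for f,c in(("m3s","scene"),):
    im=cv2.cvtColor(cv2.imread(f"pics/{f}.png"),cv2.COLOR_BGR2RGB); b=(310,490,110,270)
    r=rect(im,c,112.5,*b); h=cv2.cvtColor(r,cv2.COLOR_RGB2HSV);H,S,V=h[...,0],h[...,1],h[...,2]
    C=((H<6)|(H>172))&(S>150)&(V>110); print(blob(C,b[1],b[3])[1]); print(blob((S<50)&(V>150),b[1],b[3])[1])
    cv2.imwrite("pics/m3r.png",cv2.cvtColor(r,cv2.COLOR_RGB2BGR))
```

```text
((458.4134826660156, 205.43270874023438), (13.532012939453125, 16.179582595825195), 11.309932708740234)
((416.26190185546875, 193.2133331298828), (67.70392608642578, 13.355682373046875), 17.969139099121094)
```

View pics/m3r.png

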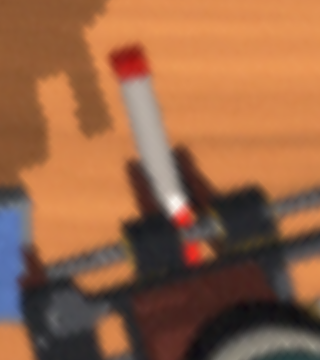

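Call:
apply_moves(increments=[[[0.75,-0.456,0,0,0,-0.364],[0.75,-0.456,0,0,0,-0.364],[0.75,-0.456,0,0,0,-0.364],[0.75,-0.456,0,0,0,-0.364],[0.75,-0.456,-0.1,0,0,-0.364],[0,0,-0.4,0,0,0],[0,0,0,0,0,0]]])

```text
time_s: 38.7
tool_pos: [623.6, 51.5, 74.5]
ee_rot: [-0.0, 0.999, 0.046, -0.003]
ft_force: [-1.0, -0.1, -0.9]
gripper_width: 14.9
```

Run:
```python
from mk import *
o,p,R=cur(); print(o["time_s"],p,o["ft_force"],RS.inv().apply(p-S0)); go(W([0,56,52]),Rt(TH-np.pi/2))
im=snap("scene","m4s"); r=rect(im,"scene",p[2]+2,540,720,-40,140)
h=cv2.cvtColor(r,cv2.COLOR_RGB2HSV);H,S,V=h[...,0],h[...,1],h[...,2]
x=blob(((H<6)|(H>172))&(S>150)&(V>110),720,140)[1]; print(x,RS.inv().apply([x[0][0]-S0[0],x[0][1]-S0[1],0]))
```

```text
38.7 [623.606  51.505  74.504] [-0.968 -0.11  -0.864] [-5.501 55.469 74.504]
tot [ 0.09   0.017 -0.375] [ 0.   -0.07  0.01] rows>= 0.39 per [ 0.09   0.017 -0.375  0.001 -0.068  0.012]
((680.876953125, 57.484615325927734), (11.287160873413086, 17.985036849975586), 7.125016689300537) [52.078 56.035  0.   ]
```

Call:
apply_moves(increments=[[[0.09,0.005,-0.2,0,0,0],[0,0,-0.17,0,0,0],[0,0,0,0,0,0]]], force=60)

```text
time_s: 39.12
tool_pos: [631.0, 52.5, 55.2]
ee_rot: [0.0, 0.999, 0.047, -0.001]
ft_force: [0.3, -1.2, -0.5]
gripper_width: 14.9
```

Call:
apply_moves(increments=[[[0,0,-0.06,0,0,0],[0,0,-0.06,0,0,0],[0,0,0,0,0,0]]])

```text
time_s: 39.5
tool_pos: [632.2, 52.3, 49.1]
ee_rot: [0.0, 0.999, 0.047, 0.001]
ft_force: [0.6, 0.3, 1.0]
gripper_width: 15.0
```

Call:
apply_moves(increments=[[[0,0,-0.04,0,0,0],[0,0,-0.03,0,0,0],[0,0,0,0,0,0]]])

```text
time_s: 39.88
tool_pos: [632.9, 52.3, 46.4]
ee_rot: [0.0, 0.999, 0.047, 0.001]
ft_force: [-2.0, 2.2, 11.3]
gripper_width: 14.5
```

Call:
apply_moves(increments=[[[0,0,-0.05,0,0,0],[0,0,-0.05,0,0,0],[0,0,0,0,0,0]]])

```text
time_s: 40.25
tool_pos: [633.1, 52.3, 39.0]
ee_rot: [0.0, 0.999, 0.047, 0.001]
ft_force: [3.0, 1.7, -1.3]
gripper_width: 14.4
```

Call:
apply_moves(increments=[[[0,0,-0.03,0,0,0],[0,0,0,0,0,0]]])

```text
time_s: 40.5
tool_pos: [632.1, 52.3, 36.7]
ee_rot: [0.0, 0.999, 0.047, 0.0]
ft_force: [1.5, 1.5, -0.7]
gripper_width: 14.5
```

Call:
apply_moves(increments=[[[0,0,-0.025,0,0,0],[0,0,0,0,0,0]]])

```text
time_s: 40.75
tool_pos: [632.1, 52.2, 36.5]
ee_rot: [0.0, 0.999, 0.047, 0.0]
ft_force: [-1.6, 2.9, 9.5]
gripper_width: 14.8
```

Call:
apply_moves(increments=[[[0,0,-0.02,0,0,0],[0,0,0,0,0,0]]])

```text
time_s: 41.0
tool_pos: [632.1, 52.2, 36.4]
ee_rot: [0.0, 0.999, 0.047, 0.001]
ft_force: [-4.5, 1.6, 18.1]
gripper_width: 14.9
```

Call:
apply_moves(increments=[[[0,0,0.03,0,0,0],[0,0,0,0,0,0],[0,0,0,0,0,0]]], hand=0.2)

```text
time_s: 41.38
tool_pos: [631.3, 51.9, 35.4]
ee_rot: [0.0, 0.999, 0.047, -0.0]
ft_force: [0.6, 0.5, 0.0]
gripper_width: 34.7
```

Call:
apply_moves(increments=[[[0,0,0.3,0,0,0],[0,0,0.8,0,0,0],[0,0,0.5,0,0,0]]])

```text
time_s: 41.75
tool_pos: [633.0, 52.1, 135.0]
ee_rot: [0.0, 0.999, 0.047, 0.002]
ft_force: [0.7, 0.2, -0.7]
gripper_width: 34.9
```

Run:
```python
from mk import *
o,p,R=cur(); print(o["time_s"],p,o["ft_force"],o["gripper_width"])
for c in("top","scene"):
    im=snap(c,"m5"+c); print(c,marker(im,c,"blue",(402,368),80))
s=path([402,368,90],Rt(np.radians(-106.7)),7)
```

```text
41.75 [632.956  52.059 134.994] [ 0.719  0.183 -0.665] 34.900322256550744
top (array([402.1, 369. ]), array([ 20.5, 131.4]), -16.9)
scene (array([399.3, 368.2]), array([ 17.6, 135.2]), -16.6)
row [-0.555  0.752 -0.112  0.003  0.012 -0.55 ] n 7 err 0.0
 min [-0.026  0.419  1.527 -0.002  0.933  1.451]  max [0.614 0.489 1.772 0.    1.117 2.477]  step [0.103 0.027 0.069 0.001 0.041 0.158]  end [0.614 0.438 1.77  0.    0.933 2.477]
```

Call:
apply_moves(increments=[[[-0.555,0.752,0,0,0,-0.55],[-0.555,0.752,0,0,0,-0.55],[-0.555,0.752,0,0,0,-0.55],[-0.555,0.752,0,0,0,-0.55],[-0.555,0.752,-0.2,0,0,-0.55],[-0.555,0.752,-0.3,0,0,-0.55],[-0.555,0.752,-0.3,0,0,-0.55],[0,0,0,0,0,0]]])

```text
time_s: 42.85
tool_pos: [394.9, 369.3, 82.2]
ee_rot: [0.002, 0.99, -0.143, -0.002]
ft_force: [0.0, -0.9, -0.0]
gripper_width: 35.4
```

Run:
```python
from mk import *
o,p,R=cur(); print(o["time_s"],p)
im=snap("scene","m6s"); print(marker(im,"scene","blue",(402,368),80))
go([402,368.3,4],Rt(np.radians(-106.7)))
```

```text
42.85 [394.898 369.299  82.162]
(array([409.2, 364.6]), array([ 17.2, 114.3]), -16.2)
tot [ 0.085 -0.001 -1.315] [ 0.02 -0.02 -0.04] rows>= 1.32 per [ 0.043 -0.    -0.658  0.012 -0.008 -0.022]
```

Call:
apply_moves(increments=[[[0.035,0,-0.7,0,0,0],[0.03,0,-0.45,0,0,0],[0,0,-0.15,0,0,0],[0,0,0,0,0,0]]])

```text
time_s: 43.4
tool_pos: [403.4, 367.1, 6.0]
ee_rot: [0.001, 0.989, -0.146, 0.0]
ft_force: [-0.0, 0.3, 0.7]
gripper_width: 35.4
```

Call:
apply_moves(increments=[[[0,0,0,0,0,0],[0,0,0,0,0,0],[0,0,0,0,0,0],[0,0,0,0,0,0]]], hand=1, force=50)

```text
time_s: 43.9
tool_pos: [403.4, 368.3, 6.9]
ee_rot: [-0.0, 0.989, -0.145, 0.001]
ft_force: [0.2, -1.6, 6.7]
gripper_width: 14.8
```

Call:
apply_moves(increments=[[[0,0,0.3,0,0,0],[0,0,0.8,0,0,0],[0,0,0.8,0,0,0],[0,0,0,0,0,0]]])

```text
time_s: 44.4
tool_pos: [405.1, 369.9, 123.8]
ee_rot: [-0.003, 0.989, -0.145, 0.003]
ft_force: [-0.2, 0.9, -1.3]
gripper_width: 14.9
```

Run:
```python
from mk import *
o,p,R=cur(); print(o["time_s"],p,o["ft_force"],o["gripper_width"])
T=W([0,152,74]); s=path(T,Rt(TH-np.pi/2),6)
im=snap("scene","m7s"); print(p[2])
b=(310,490,280,460); r=rect(im,"scene",p[2]+1.4,*b); h=cv2.cvtColor(r,cv2.COLOR_RGB2HSV);H,S,V=h[...,0],h[...,1],h[...,2]
x=blob((H>95)&(H<130)&(S>130),b[1],b[3],close=3)[1]; print(x); print(blob((S<50)&(V>150),b[1],b[3])[1])
```

```text
44.4 [405.144 369.89  123.77 ] [-0.168  0.873 -1.263] 14.861604114535208
row [ 0.597 -0.616 -0.138 -0.009  0.01   0.642] n 6 err 0.0
 min [ 0.126  0.393  1.57  -0.001  0.978  1.603]  max [0.615 0.566 1.74  0.001 1.006 2.477]  step [0.093 0.039 0.053 0.001 0.015 0.158]  end [0.126 0.566 1.57  0.    1.006 1.603]
123.76971027407647
((460.1500549316406, 352.45001220703125), (17.39252471923828, 11.700427055358887), 71.56504821777344)
((425.5131530761719, 363.1523742675781), (14.979999542236328, 58.019996643066406), 73.73979187011719)
```

Call:
apply_moves(increments=[[[0.597,-0.616,0,0,0,0.642],[0.597,-0.616,0,0,0,0.642],[0.597,-0.616,0,0,0,0.642],[0.597,-0.616,0,0,0,0.642],[0.597,-0.616,-0.1,0,0,0.642],[0.62,-0.616,-0.2,0,0,0.642],[0,0,-0.5,0,0,0],[0,0,0,0,0,0]]])

```text
time_s: 45.45
tool_pos: [615.6, 145.2, 67.9]
ee_rot: [0.0, 0.999, 0.046, -0.004]
ft_force: [-0.4, 0.5, -0.1]
gripper_width: 14.3
```

Run:
```python
from mk import *
o,p,R=cur(); print(o["time_s"],p,o["ft_force"],RS.inv().apply(p-S0)); go(W([0,152,54]),Rt(TH-np.pi/2))
im=snap("scene","m8s"); r=rect(im,"scene",p[2]+1.4,540,720,60,240); h=cv2.cvtColor(r,cv2.COLOR_RGB2HSV);H,S,V=h[...,0],h[...,1],h[...,2]
m=((H>95)&(H<130)&(S>130)).astype(np.uint8); n,l,st,ce=cv2.connectedComponentsWithStats(m)
for s_,c in zip(st[1:],ce[1:]):
    if s_[4]>150: print(s_[4],RS.inv().apply([720-c[1]/2-S0[0],240-c[0]/2-S0[1],0]))
```

```text
45.45 [615.628 145.172  67.896] [-0.416  0.457 -0.056] [ -4.634 149.47   67.896]
tot [ 0.073  0.049 -0.232] [ 0.01 -0.08  0.01] rows>= 0.25 per [ 0.073  0.049 -0.232  0.013 -0.078  0.015]
458 [47.173 76.128  0.   ]
1579 [ 48.394 113.192   0.   ]
1488 [ 51.082 159.224   0.   ]
```

Call:
apply_moves(increments=[[[0.08,0.042,-0.1,0,0,0],[0,0,-0.12,0,0,0],[0,0,0,0,0,0]]], force=60)

```text
time_s: 45.88
tool_pos: [623.4, 149.2, 58.6]
ee_rot: [0.0, 0.999, 0.047, 0.0]
ft_force: [-0.0, 1.2, -0.5]
gripper_width: 14.8
```

Run:
```python
from mk import *
o,p,R=cur(); print(o["time_s"],p,o["ft_force"],RS.inv().apply(p-S0))
```

```text
45.875 [623.396 149.172  58.574] [-0.037  1.215 -0.474] [  3.477 152.722  58.574]
```

Call:
apply_moves(increments=[[[0,-0.015,-0.1,0,0,0],[0,0,-0.06,0,0,0],[0,0,0,0,0,0]]])

```text
time_s: 46.25
tool_pos: [623.8, 147.9, 49.1]
ee_rot: [0.0, 0.999, 0.047, 0.0]
ft_force: [-0.7, 0.8, -0.0]
gripper_width: 14.4
```

Call:
apply_moves(increments=[[[0,0,-0.05,0,0,0],[0,0,-0.05,0,0,0],[0,0,0,0,0,0]]])

```text
time_s: 46.62
tool_pos: [624.7, 148.0, 44.5]
ee_rot: [0.0, 0.999, 0.047, 0.001]
ft_force: [-0.2, 0.9, 8.4]
gripper_width: 14.9
```

Call:
apply_moves(increments=[[[0,0,-0.05,0,0,0],[0,0,-0.05,0,0,0],[0,0,0,0,0,0]]])

```text
time_s: 47.0
tool_pos: [624.5, 147.9, 37.0]
ee_rot: [0.0, 0.999, 0.047, 0.001]
ft_force: [2.4, 1.4, -2.4]
gripper_width: 14.9
```

Call:
apply_moves(increments=[[[0,0,-0.025,0,0,0],[0,0,0,0,0,0],[0,0,-0.015,0,0,0],[0,0,0,0,0,0]]])

```text
time_s: 47.5
tool_pos: [624.4, 148.0, 36.3]
ee_rot: [0.0, 0.999, 0.047, 0.001]
ft_force: [-1.6, 1.4, 11.5]
gripper_width: 14.5
```

Call:
apply_moves(increments=[[[0,0,-0.012,0,0,0],[0,0,0,0,0,0]]])

```text
time_s: 47.75
tool_pos: [624.4, 148.0, 36.2]
ee_rot: [0.0, 0.999, 0.047, 0.001]
ft_force: [-3.3, 0.4, 16.4]
gripper_width: 14.7
```

Call:
apply_moves(increments=[[[0,0,0.03,0,0,0],[0,0,0,0,0,0],[0,0,0,0,0,0]]], hand=0.2)

```text
time_s: 48.12
tool_pos: [623.3, 147.7, 35.3]
ee_rot: [0.0, 0.999, 0.047, -0.0]
ft_force: [-0.1, 0.7, 0.8]
gripper_width: 35.0
```

Call:
apply_moves(increments=[[[0,0,0.3,0,0,0],[0,0,0.8,0,0,0],[0,0,0.9,0,0,0],[-0.5,0.7,0.3,0,0,0],[-0.5,0.8,0,0,0,0],[-0.5,0.8,0,0,0,0],[-0.5,0.8,0,0,0,0],[0,0,0,0,0,0]]])

```text
time_s: 49.12
tool_pos: [501.5, 336.9, 175.0]
ee_rot: [-0.0, 0.999, 0.049, 0.0]
ft_force: [0.4, -0.6, 0.3]
gripper_width: 34.8
```

Run:
```python
from mk import *
o,p,R=cur(); print(o["time_s"],p,o["ft_force"])
t=snap("top","f_t"); s=snap("scene","f_s"); print(gap(t,"top"),gap(s))
A=cv2.resize(t[125:215,190:340,::-1],(750,450),interpolation=cv2.INTER_CUBIC); cv2.imwrite("pics/f_ts.png",A)
cv2.imwrite("pics/f_ss.png",cv2.resize(s[200:330,180:320,::-1],None,fx=4.5,fy=4.5,interpolation=cv2.INTER_CUBIC))
# green back-edge: top edge of plate back at z=70 in top view
for g in(54,56,58): print(g,[np.round((proj("top",W([x,-35-g-k,70]))-[190,125])*5) for x in(-2,42) for k in(0,4)])
```

```text
49.125 [501.542 336.882 175.   ] [ 0.421 -0.57   0.3  ]
((np.float32(49.9375), np.float64(58.0)), 37) ((np.float32(139.125), np.float64(56.5)), 10)
54 [array([565., 188.]), array([573., 187.]), array([557., 104.]), array([565., 103.])]
56 [array([569., 188.]), array([577., 187.]), array([561., 104.]), array([569., 103.])]
58 [array([573., 187.]), array([581., 187.]), array([565., 103.]), array([573., 103.])]
```

View pics/f_ts.png

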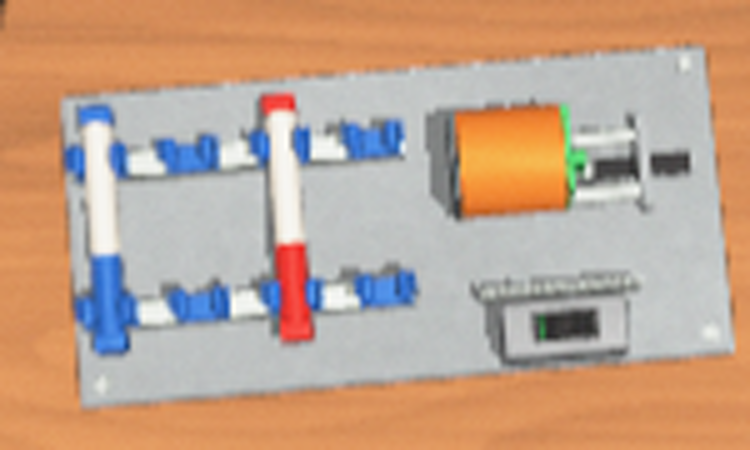

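View pics/f_ss.png

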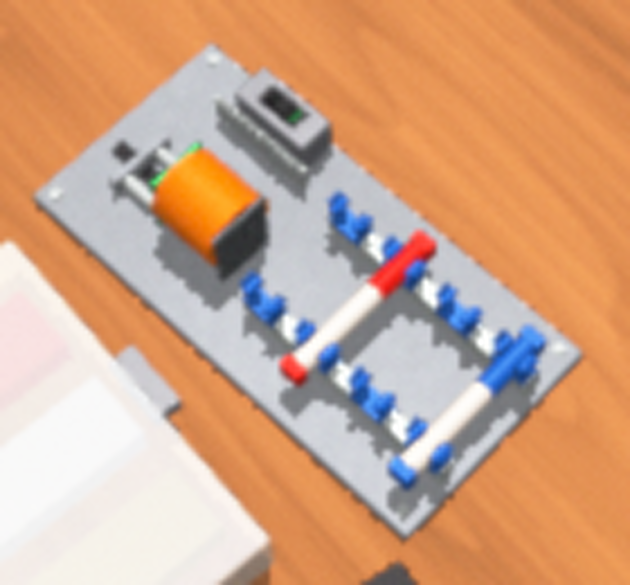

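```bash
python3 -c "
from rig import hand_in; print(hand_in())"
```

```text
the job is handed in; nothing more can be done
None
```

The labelling station is set up and the job is handed in, at about 49 s of the 208 s allowed.

- **Guide opened:** I rolled it open with the thumbwheel only, to an estimated 71 mm gap.
- **Core:** the spent core is in the waste carton. The network detected it there in both views.
- **Roll:** the orange 54 mm roll lies across the cradle rollers.
- **Guide closed:** I rolled it in until the wheel stalled, with about 11 N sideways at the fingertip. The last top and scene pictures show no visible gap between the roll and the guide or the cheek.
- **Markers:** only the red and blue markers were on the table. Red is in clip pair 1 and blue in pair 3. For each, the force dropped at the snap and then rose against a hard stop with the marker centre about 38 mm up.

**Checks that disagreed or fell short:**
- My image estimate of the final gap read 56.5 to 58 mm instead of 54 mm. It was coarse because the plate was mostly hidden, so I relied on the stall force and the pictures.
- The wheel was pressed harder than the suggested 3 to 8 N at times, with about 20 N read mid-stroke.
- Two network detections were plainly wrong and I ignored them: the roll reported over the clips, and a doubtful marker position at the start.
- My first, outward-leaning approach to the roll stopped at joint limits before touching anything, so I re-planned it.
- I did not re-measure the bystanders at the end; I noticed no contact with any of them.

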